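Pin down the hold-down bar of the inclined sample-cylinder cradle

TASK

Secure the sample cylinder for its run: swing the hold-down bar fully down into its clevis, then take the longer of the two quick-release pins by its grip with the thumb button squeezed in, and push it right home through the clevis and the bar's eye from the raised (uphill) side. Let go so that the button springs out and the locking balls hold the pin there. Leave the short pin and everything else on the bench where it is.

Things in the scene. Friction and masses are not known exactly. Their poses are not given: they have to be found in the camera images.
- stand: Grey inclined cradle, fixed, base 170 x 220 mm, its origin on the bench, 10 mm downhill of the centre of the base. It carries the clevis and a lying steel sample cylinder (52 mm in diameter) along clevis x at clevis y -65, z -40 mm, its uphill fitting reaching clevis x +64 mm. Nothing else of it lies uphill of the clevis.
- clevis: Aluminium clevis, fixed. Origin: centre of the entry hole on the uphill ear's outer face. x points out of the hole, 30 degrees upward (the pin goes in along -x); y level, from the bar's hinge to the clevis; z square to the slope, up. Two ears 10 mm thick (x -10 to 0 and -40 to -30 mm), y -20 to +20, z -24 to +18 mm, with 17 mm holes on the x axis; the bar swings between them.
- bar (a joint): Angle of the steel hold-down bar, rad: 0 = fully down, on its stop, holes aligned; up to 1.3 as it is raised. Hinge axis parallel to clevis x through clevis point (-20, -130, 0) mm; the bar runs from there along clevis +y when down, rising to +z. It stays where left (hinge friction 0.25 N m). 14 mm thick in x; its eye (19 mm hole) is 130 mm from the hinge.
- bar_tab (a point): Middle of the bar's free end, a plain tab to grip: 14 mm thick (clevis x), 12 mm high, from 147 to 198 mm from the hinge; this point is at 178 mm. With the bar down the tab sticks out beyond the ears (clevis y +17 to +68 mm). Its frame turns with the bar: x along the hinge, y along the bar outward.
- pin: LONG ball-lock pin, steel, 126 mm, 0.3 to 0.6 kg, loose, level in a grey rest (see rest_long). Origin: on its axis at the shoulder between collar and shank. -x to the nose, z up along the grip. Shank 14 mm thick, x 0 to -64 mm (last 10 a cone); collar 22 mm thick, x 0 to +28; head x +28 to +52: steel, 32 mm wide, z -34 to +10, then a grey grip 26 mm wide up to z +54. Home: frame = clevis frame.
- pin_grip (a point): Point on the long pin (pin x +44, y 0, z +36 mm, axes as the pin) midway between the head's flat front face (pin x +28) and the thumb button's face (x +62 out, +56 pressed). Pinching along pin x here squeezes the button and holds the pin. In front of the head there are 28 mm of collar (22 mm thick) below the fingers.
- rest_long: Grey rest of the long pin, fixed: base 115 x 60 x 6 mm, origin under it, axes as the pin lying in it, the pin's origin 40 mm straight above. One post (10 x 36 mm, at x -25 mm, 44 mm high) with a notch open at the top carries the shank; the head stands on the base. The pin lifts straight out.
- pin_button (a joint): Travel of the long pin's thumb button, m: 0 = out, 0.006 = fully in (3 N to start, 8 N fully in; springs back). A steel disc 22 mm in diameter on the rear face of the grip at pin z +36 mm, standing 10 mm out; it moves along pin -x.
- ball_a (a joint): Retraction of the locking ball on the +y side of the long pin, at pin x -43 to -50 mm, m: 0 = out (10.5 mm from the axis), 0.0045 = drawn in. It follows the button (0.75 of its travel) and cannot be pushed in from outside: the balls pass the holes only with the button at least 4.5 mm in. Locked behind the far ear they leave 3 mm of end play.
- ball_b (a joint): The same for the ball on the -y side.
- short_pin: The SHORT quick-release pin in its own grey rest, the same but for a shank of only 36 mm (98 mm long over all); to be left alone. Origin and axes as for the long pin.
- jar: Amber jar, 56 mm in diameter, 120 mm high; origin under its centre. Leave alone.
- wrench: Steel wrench 160 mm long, lying. Leave alone.
- beaker: Glass beaker, 72 mm in diameter, 95 mm high; origin under its centre. Leave alone.
- bottle: Clear bottle with a cap, 68 mm in diameter, 170 mm high; origin under its centre. Leave alone.
- screwdriver: Screwdriver 170 mm long, lying. Leave alone.
- can: Aluminium can, 68 mm in diameter, 110 mm high; origin under its centre. Leave alone.
- stopper: Cork stopper, 44 mm in diameter, 42 mm high; origin under its centre. Leave alone.
Things that resemble listed ones, but are neither listed nor needed, are in the scene too. Leave any orange or purple look-alike of the pin alone.

How it is judged (in metres and radians):
On the way, in this order (a step that is already met when the one before it is completed fails the run):
1. the hold-down bar is fully down in the clevis (value of joint bar below 0.03 rad), for 0.2 s.
2. the long pin's nose is through the uphill ear with its button held in (value of joint bar below 0.03 rad and angle between the x axis of pin and the x axis of clevis, either way round below 0.12 rad and y of pin in the frame of clevis between -0.004 and 0.004 m and z of pin in the frame of clevis between -0.004 and 0.004 m and value of joint pin_button above 0.0042 m and x of pin in the frame of clevis between 0.006 and 0.054 m), for 0.1 s.
3. the pin is home with its button sprung out and its balls out (value of joint bar below 0.03 rad and angle between the x axis of pin and the x axis of clevis, either way round below 0.12 rad and y of pin in the frame of clevis between -0.004 and 0.004 m and z of pin in the frame of clevis between -0.004 and 0.004 m and x of pin in the frame of clevis between -0.003 and 0.005 m and value of joint each of pin_button, ball_a, ball_b below 0.0012 m), for 0.2 s.
At the end, for the whole second after the job is handed in: Bar down (under 0.03 rad); long pin in the clevis, axis within 0.12 rad and 4 mm of the holes, shoulder within 5 mm of the uphill ear, button and both balls out (within 1.2 mm), released and at rest; short pin (20 mm) and bystanders (30 mm) not moved (all of step 3 and linear speed of pin below 0.02 m/s and angular speed of pin below 0.2 rad/s and contact force between pin and the fingers below 0.05 N); the robot touches nothing.
It fails at once if the short pin is moved by more than 20 mm (distance of short_pin from where it was at the start of the episode above 0.02 m).
It fails at once if a bystander is moved by more than 30 mm (distance of any of jar, wrench, beaker, bottle, screwdriver, can, stopper from where it was at the start of the episode above 0.03 m).
It also fails if it takes over 58 s, if anything falls off the work surface, if the arm or the gripper's body presses on something with over 40 N, if the wrist force passes 120 N, or if a joint passes its speed limit or range.

ROBOT

A 6-joint arm with a two-finger parallel gripper is mounted at the origin on the work surface. World frame = base frame: x ahead of the robot, y to its left, z up, the work surface at z = 0. Lengths are in mm, angles in rad, forces in N, time in s.
With the tool pointing down it reaches from about 275 to 1000 mm from the base axis. Payload 8.4 kg.
Tool frame: the origin (TCP) lies between the finger pads; the fingertips stand 8 mm ahead of it and the grasp point (between the pads) lies 11 mm behind it (tcp_to_tips is the distance from the TCP to the fingertips, in mm); z points along the fingers, y is the line along which they close (so a half turn about z gives the same grasp; the last joint's range is limited). The gripper opens to 85 mm and grips with 20 to 120 N. Pads are 22 mm wide; open, the fingers measure 114 mm over their backs; the gripper's body (76 mm by 85 mm) begins 54 mm behind the grasp point. The pads swing forward as they close: fully open they stand 13 mm farther back than shut.
Start: joints at [-1.16, 0.353, 1.633, -0, 1.155, -0.002], TCP at [250.734, -572.504, 203.581] pointing down, gripper open.
Joint ranges: [-2.63, 2.63], [-0.92, 2.1], [0.06, 2.66], [-1.3, 4.44], [0, 2.69], [-3.02, 3.02]. Speed limits (rad/s): [2.22, 2.22, 2.79, 3.14, 3.14, 3.14].

INTERFACE

Orientations are given as [roll, pitch, yaw] about the fixed x, y, z axes, in that order (R = Rz(yaw) Ry(pitch) Rx(roll)).
In Python, from rig import * gives the robot as it stands.
- The arm moves only by the tool step_arm, never from a script. Its argument "motion" is a list of rows, each an object with "claw": the finger opening in mm, from 0 to 85.4; "delta_pos": the shift along the tool's x, y, z in mm, a list of three; "turn": the turn about the tool's z in rad. In form: [{"claw": claw, "delta_pos": [dx, dy, dz], "turn": turn}, ...]. A call has 1 to 8 rows; each row shifts and turns the commanded pose from where the row before left it, along the tool's axes as they then stand; what a row does not reach is not made up. A row lasts 1/12 s, in which the tool goes at most 41.7 mm and 7.16 degrees, less where a joint would pass 70% of its speed; a pose out of reach is approached as far as the arm can. A call is refused whole if a number of a shift passes 41.7 or a number of a turn 0.125, either way. A call with a gripper value outside its range is refused whole. The fingers move at their own pace and stop on an object; "force" is the grip in N (left out, the last holds). Time passes only in rows, so rows that do not move let the fingers close. It gives the time, the measured TCP pose, the force, the opening and the grip force at its end, in the units of the state.
- sense(): the state, without advancing time (a new reading comes with each control period).
- grab_frame(name): name is "scene" or "top" or "wrist"; returns a dict with "img" (400x640x3 uint8, red, green, blue), "vertical_fov" (degrees; the focal length in pixels is half the picture's height over the tangent of half this angle, whatever the lens; pixels are square), "cx", "cy" (the principal point, pixels), "D" ([k1, k2, p1, p2, k3] as OpenCV has them; the pictures are not rectified), "R" (3x3) and "t" (3): a world point X has camera coordinates R X + t. Camera axes: x right, y down, z forward; pixel columns grow to the right and rows downward; lengths in mm; the calibration is good to about 2 mm. A picture is of the moment at which its call begins. There is no depth.
- sign_off(): hands the job in; it is judged then, once.
The state is a dict: "clock": time; "qpos": joint angles; "qvel": joint speeds; "joint_efforts": joint torques, N m; "eef_pos": TCP position; "tcp_rot": TCP orientation; "contact_force": force on the tool from outside, world axes, zero at the start; "wrist_torque": the same for the moment, N m; "opening": opening from 0.0 (shut) to 1.0 (fully open); "grasp_force": force on a finger pad.
Only numpy, scipy, OpenCV 4.12 (cv2) and the standard library are available. Lean on these libraries where they do the work, as an engineer would, in place of code of your own. Each camera call takes 0.05 s, during which the arm holds its last target. There are 200 camera calls.

## Working session

There is one attempt and no reset: what is moved stays moved. The work goes in short steps, Python scripts to look and compute and a tool call to move; the robot and the scene stay as the last step left them, time stands still between calls to the robot, and variables do not carry over. Pictures are saved under pics/ and viewed, at most 10 in all, crops included, and the job is handed in when it is done.

Besides the shell and the picture viewer there is one more tool, called after "Request:" by a JSON object that holds its "api" and its "payload", one argument or row to a line. step_arm: Moves the arm, as the interface text tells. Its arguments: {"type":"object","properties":{"motion":{"type":"array","items":{"type":"object","properties":{"claw":{"type":"number"},"delta_pos":{"type":"array","items":{"type":"number"}},"turn":{"type":"number"}}}},"force":{"type":"number"}},"required":["motion"]}

```bash
mkdir -p pics; python3 - <<'E'
from rig import *
import cv2, numpy as np
for n in ("scene","top"):
    f=grab_frame(n); cv2.imwrite(f"pics/{n}0.png",f["img"][:,:,::-1])
    print(n,f["vertical_fov"],f["cx"],f["cy"],f["D"],np.round(f["R"],4).tolist(),np.round(f["t"],1))
print(sense())
E
ls
```

```text
scene 48.74560192460733 313.3620981134037 194.94253226840047 [-0.12545143  0.          0.          0.          0.        ] [[0.5795, 0.815, 0.0026], [0.4692, -0.331, -0.8187], [-0.6664, 0.4756, -0.5742]] [-326.6 -109.1 1506.4]
top 48.80614621064904 321.68620711348086 200.6438468614049 [0.02455643 0.         0.         0.         0.        ] [[0.0094, -1.0, -0.0027], [-0.9924, -0.009, -0.123], [0.123, 0.0039, -0.9924]] [  33.1  516.3 1085.3]
{'clock': 0.1, 'qpos': array([-1.16039386e+00,  3.53575863e-01,  1.63407676e+00,  5.04274940e-06,
        1.15518704e+00, -2.38597058e-03]), 'qvel': array([-1.60973767e-03, -8.61860711e-04, -2.11944789e-03,  8.06831830e-04,
        6.08177997e-04,  7.04841135e-05]), 'joint_efforts': array([-1.56635779e-03, -6.06358051e+01, -3.42817461e+01, -1.09579537e-04,
        3.84728177e-03,  2.65933818e-05]), 'eef_pos': array([ 250.5512746 , -572.07072976,  202.9313898 ]), 'tcp_rot': array([-3.14034566e+00, -7.58623151e-06,  4.12786394e-01]), 'contact_force': array([-0.5669205 , -0.30538072, -0.02776948]), 'wrist_torque': array([ 0.0396506 , -0.00263278, -0.02436593]), 'grasp_force': 0.0, 'opening': 0.9994545261269507}
pics
```

View pics/scene0.png

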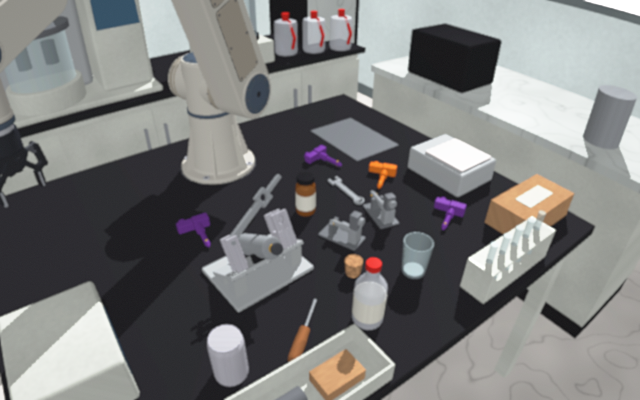

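View pics/top0.png

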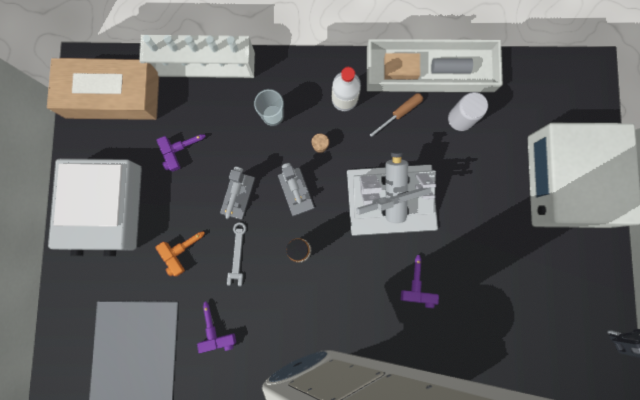

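The scene view shows the stand around (258,265), with two grey pins on rests at (347,232) and (382,208). In the top view the stand is at (392,200) and the rests at (237,192) and (296,190). I'll zoom in.

```bash
python3 - <<'E'
import cv2, numpy as np
s=cv2.imread("pics/scene0.png"); t=cv2.imread("pics/top0.png")
a=cv2.resize(s[165:315,195:325],None,fx=4.5,fy=4,interpolation=cv2.INTER_CUBIC)[:600,:]
a=cv2.resize(s[170:312,198:408],(800,541),interpolation=cv2.INTER_CUBIC)
b=cv2.resize(t[145:245,215:445],(800,348),interpolation=cv2.INTER_CUBIC)
cv2.imwrite("pics/za.png",a); cv2.imwrite("pics/zb.png",b)
E
python3 -c "
import rig;print([n for n in dir(rig) if not n.startswith('_')])"
```

```text
['MotionError', 'grab_frame', 'sense', 'sign_off', 'tcp_to_tips']
```

View pics/za.png

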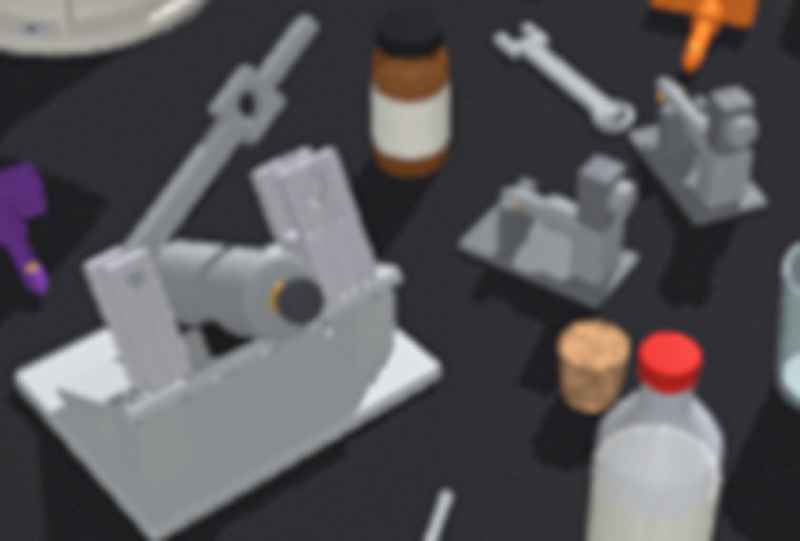

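View pics/zb.png

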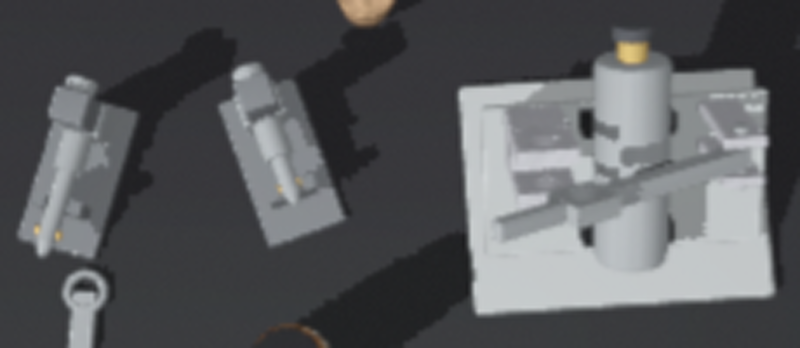

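The zooms show that uphill is away from the robot (+X). The clevis is on the left (+Y) side and the bar is raised over the cylinder. The long pin is the left-hand one in the top view, at about (237,192), with its nose towards the robot. Next: coarse positions.

```bash
cat > h.py <<'E'
import cv2, numpy as np
from rig import *
from scipy.spatial.transform import Rotation as Ro
def K(f):
    F=200/np.tan(np.radians(f["vertical_fov"]/2)); return np.array([[F,0,f["cx"]],[0,F,f["cy"]],[0,0,1.]])
def ray(f,p):
    u=cv2.undistortPointsIter(np.array([[p]],float),K(f),np.array(f["D"]),None,None,(3,50,1e-9))[0,0]
    R=np.array(f["R"]); return -R.T@f["t"], R.T@np.array([u[0],u[1],1.])
def onz(f,p,z):
    c,d=ray(f,p); return c+d*(z-c[2])/d[2]
def proj(f,X):
    R=np.array(f["R"]); return cv2.projectPoints(np.asarray(X,float).reshape(-1,1,3),cv2.Rodrigues(R)[0],np.array(f["t"],float),K(f),np.array(f["D"]))[0][:,0]
def tri(obs):
    A=np.zeros((3,3));b=np.zeros(3);L=[]
    for f,p in obs:
        c,d=ray(f,p); d/=np.linalg.norm(d); P=np.eye(3)-np.outer(d,d); A+=P;b+=P@c
    X=np.linalg.solve(A,b); return X,[np.round(proj(f,X)[0]-p,1) for f,p in obs]
def Rc(yaw,tilt=np.radians(30)): return (Ro.from_euler('z',yaw)*Ro.from_euler('y',-tilt)).as_matrix()
E
python3 - <<'E'
from h import *
import pickle
np.set_printoptions(precision=1,suppress=True)
s=grab_frame("scene");t=grab_frame("top");w=grab_frame("wrist");pickle.dump((s,t),open("st.pkl","wb"))
zt=lambda u,v:(u/3.478+215,v/3.48+145)
zs=lambda u,v:(u/3.81+198,v/3.81+170)
for n,p in dict(tl=(460,87),tr=(755,70),br=(775,295),bl=(477,315)).items(): print("stand",n,onz(t,zt(*p),8))
for n,p in dict(l=(15,378),b=(155,540),r=(440,370)).items(): print("stand scene",n,onz(s,zs(*p),4))
for n,p in dict(longnose=(42,250),longhead=(78,85),snose=(290,198),shead=(250,70)).items(): print(n,onz(t,zt(*p),45))
for n,p in dict(a=(75,78),b=(138,105),c=(97,258),d=(18,238)).items(): print("restlong",n,onz(t,zt(*p),6))
print("hole",tri([(s,zs(318,190)),(t,zt(545,115))]))
print("eye",tri([(s,zs(247,103)),(t,zt(590,195))]))
print("tab end",tri([(s,zs(305,22)),(t,zt(503,230))]))
Rw=np.array(w["R"]);S=sense();Rt=Ro.from_euler('xyz',S["tcp_rot"]).as_matrix()
print("cam in tool",Rt.T@(-Rw.T@w["t"]-S["eef_pos"]),(Rt.T@Rw.T).round(3),w["vertical_fov"],w["cx"],w["cy"],w["D"])
E
```

```text
stand tl [600.1 -28.    8. ]
stand tr [ 614.9 -249.1    8. ]
stand br [ 446.4 -260.2    8. ]
stand bl [429.6 -40.9   8. ]
stand scene l [ 449.8 -258.1    4. ]
stand scene b [ 621.6 -245.8    4. ]
stand scene r [601.8 -26.8   4. ]
longnose [471.5 273.2  45. ]
longhead [591.8 251.3  45. ]
snose [510.6  96.1  45. ]
shead [604.1 126.7  45. ]
restlong a [604.7 261.5   6. ]
restlong b [584.6 213.6   6. ]
restlong c [469.2 240.8   6. ]
restlong d [483.6 299.8   6. ]
hole (array([553.3, -79.3, 145.9]), [array([ 1.4, -0.1]), array([1.2, 0.7])])
eye (array([497.8, -98.9, 186.1]), [array([-0.5,  0. ]), array([-0.5, -0.3])])
tab end (array([473.2, -41.8, 210.6]), [array([-0.8,  0. ]), array([-0.8, -0.5])])
cam in tool [  66.6   -0.5 -170.5] [[-0.  -1.  -0.3]
 [ 1.  -0.  -0. ]
 [ 0.  -0.3  1. ]] 63.32258256833545 319.32245209335935 196.1800476277628 [-0.  0.  0.  0.  0.]
```

```bash
cat >> h.py <<'E'
import json
def plan(P,turn=0,v=38,claw=None,n=None):
    """straight world move from present pose to P with total tool turn; prints rounded rows"""
    S=sense();p=np.array(S["eef_pos"]);R=Ro.from_euler('xyz',S["tcp_rot"])
    n=n or int(max(np.ceil(np.linalg.norm(P-p)/v),np.ceil(abs(turn)/.12),1)); out=[]
    for i in range(n):
        d=np.round(R.inv().apply((np.array(P)-p)/(n-i))).astype(int); tt=round(turn/(n-i),2); turn-=tt
        p=p+R.apply(d); R=R*Ro.from_rotvec([0,0,tt]); out.append((d.tolist(),tt))
    print(n,out,"->",p.round(1))
def wyaw(yaw):
    R=Ro.from_euler('xyz',sense()["tcp_rot"]).as_matrix(); c=np.arctan2(R[1,0],R[0,0]); return -(yaw-c)
E
python3 -c "
from h import *
plan([640,-110,330],wyaw(1.64))"
```

```text
17 [([32, -16, -7], np.float64(-0.07)), ([33, -13, -7], np.float64(-0.07)), ([34, -11, -8], np.float64(-0.07)), ([34, -9, -7], np.float64(-0.07)), ([35, -6, -8], np.float64(-0.07)), ([35, -4, -7], np.float64(-0.07)), ([36, -1, -8], np.float64(-0.07)), ([36, 1, -7], np.float64(-0.07)), ([35, 4, -8], np.float64(-0.07)), ([35, 6, -7], np.float64(-0.07)), ([35, 8, -8], np.float64(-0.08)), ([34, 11, -7], np.float64(-0.07)), ([33, 14, -8], np.float64(-0.08)), ([31, 16, -7], np.float64(-0.07)), ([30, 18, -8], np.float64(-0.08)), ([29, 21, -7], np.float64(-0.07)), ([28, 22, -8], np.float64(-0.08))] -> [ 639.6 -109.8  330.4]
```

Request:
{"api": "step_arm", "payload": {
  "motion": [
    {"claw": 85,"delta_pos": [32,-16,-16],"turn": -0.07},
    {"claw": 85,"delta_pos": [33,-13,-16],"turn": -0.07},
    {"claw": 85,"delta_pos": [34,-11,-16],"turn": -0.07},
    {"claw": 85,"delta_pos": [34,-9,-16],"turn": -0.07},
    {"claw": 85,"delta_pos": [35,-6,-16],"turn": -0.07},
    {"claw": 85,"delta_pos": [35,-4,-16],"turn": -0.07},
    {"claw": 85,"delta_pos": [36,-1,-16],"turn": -0.07},
    {"claw": 85,"delta_pos": [36,1,-15],"turn": -0.07}
  ]
}}

```text
clock: 0.92
eef_pos: [435.4, -353.4, 331.6]
tcp_rot: [3.141, 0.0, 0.976]
contact_force: [0.0, -1.3, -0.4]
opening: 0.997
grasp_force: 0.0
```

Request:
{"api": "step_arm", "payload": {
  "motion": [
    {"claw": 85,"delta_pos": [35,4,0],"turn": -0.07},
    {"claw": 85,"delta_pos": [35,6,0],"turn": -0.07},
    {"claw": 85,"delta_pos": [35,8,0],"turn": -0.08},
    {"claw": 85,"delta_pos": [34,11,0],"turn": -0.07},
    {"claw": 85,"delta_pos": [33,14,0],"turn": -0.08},
    {"claw": 85,"delta_pos": [31,16,0],"turn": -0.07},
    {"claw": 85,"delta_pos": [30,18,0],"turn": -0.08},
    {"claw": 85,"delta_pos": [30,21,0],"turn": -0.07}
  ]
}}

```text
clock: 1.58
eef_pos: [618.3, -135.3, 330.5]
tcp_rot: [-3.141, 0.0, 1.567]
contact_force: [0.1, -0.3, 0.3]
opening: 0.997
grasp_force: 0.0
```

Request:
{"api": "step_arm", "payload": {
  "motion": [
    {"claw": 0,"delta_pos": [28,22,0],"turn": -0.08},
    {"claw": 0,"delta_pos": [0,0,0],"turn": 0},
    {"claw": 0,"delta_pos": [0,0,0],"turn": 0}
  ]
}}

```text
clock: 1.83
eef_pos: [640.3, -107.3, 329.9]
tcp_rot: [-3.141, -0.0, 1.645]
contact_force: [-0.6, 0.0, 0.6]
opening: 0.597
grasp_force: 0.0
```

```bash
python3 - <<'E'
from h import *
import pickle
S=sense();print(S["clock"],S["eef_pos"].round(1),S["tcp_rot"].round(3),S["qpos"].round(3),S["contact_force"].round(1))
w=grab_frame("wrist");pickle.dump(w,open("w1.pkl","wb"))
cv2.imwrite("pics/w1.png",cv2.resize(w["img"][:,:,::-1],(800,500),interpolation=cv2.INTER_CUBIC))
print(proj(w,[[553,-79,146]])*1.25)
E
```

```text
1.8333 [ 640.3 -107.3  329.9] [-3.141 -0.     1.645] [-0.168  0.305  1.424 -0.     1.414 -0.243] [-0.6  0.   0.6]
[[301.28589384 174.05033651]]
```

View pics/w1.png

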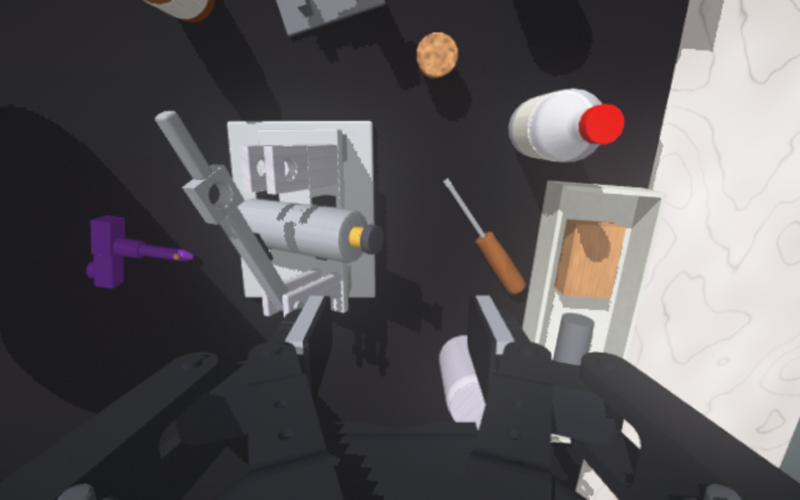

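The wrist view shows the clevis hole near (290,169), the bar eye near (213,192) and the tab end near (168,118). I'll fit the clevis pose.

```bash
python3 - <<'E'
from h import *
import pickle
from scipy.optimize import least_squares
np.set_printoptions(precision=2,suppress=True)
s,t=pickle.load(open("st.pkl","rb"));w=pickle.load(open("w1.pkl","rb"))
zt=lambda u,v:(u/3.478+215,v/3.48+145)
zs=lambda u,v:(u/3.81+198,v/3.81+170)
zw=lambda u,v:(u/1.25,v/1.25)
def pts(q):
    R=Rc(q[3]);o=q[:3];c,sn=np.cos(q[4]),np.sin(q[4])
    b=lambda x,r:o+R@[x,-130+r*c,r*sn]
    return o,b(-13,130),b(-20,198)
obs=[(s,0,zs(318,190)),(w,0,zw(290,169)),(s,1,zs(248,102)),(w,1,zw(214,192)),(s,2,zs(308,20)),(w,2,zw(166,118)),(t,2,zt(500,230)),(t,1,zt(585,196))]
def res(q):
    P=pts(q);return np.concatenate([proj(f,P[i])[0]-p for f,i,p in obs]+[[(q[3]-.068)*200]])
r=least_squares(res,[553,-79,146,.068,.5]);print(r.x,r.fun.reshape(-1)[:16].reshape(-1,2))
q=r.x
for a in (q[4],.25,0): print(a,q[:3]+Rc(q[3])@[-20,-130+178*np.cos(a),178*np.sin(a)])
E
```

```text
[539.06 -76.59 134.35   0.06   0.51] [[-0.66  0.34]
 [-0.97  0.01]
 [ 0.15  0.73]
 [ 4.25  2.61]
 [-0.95  0.29]
 [-2.64 -2.  ]
 [-1.51  0.9 ]
 [-0.49 -0.04]]
0.5141524809866225 [476.48 -55.58 200.16]
0.25 [497.06 -36.74 162.49]
0 [518.68 -29.8  124.35]
```

```bash
python3 -c "
from h import *
plan([478,-52,235],wyaw(1.63))"
```

```text
6 [([11, -26, 16], np.float64(0.0)), ([11, -26, 16], np.float64(0.0)), ([12, -26, 16], np.float64(0.0)), ([11, -26, 16], np.float64(0.0)), ([12, -26, 16], np.float64(0.01)), ([11, -27, 15], np.float64(0.0))] -> [478.1 -51.8 235.2]
```

Request:
{"api": "step_arm", "payload": {
  "motion": [
    {"claw": 0,"delta_pos": [11,-26,16],"turn": 0},
    {"claw": 0,"delta_pos": [11,-26,16],"turn": 0},
    {"claw": 0,"delta_pos": [12,-26,16],"turn": 0},
    {"claw": 0,"delta_pos": [11,-26,16],"turn": 0},
    {"claw": 0,"delta_pos": [12,-26,16],"turn": 0.01},
    {"claw": 0,"delta_pos": [11,-27,15],"turn": 0},
    {"claw": 0,"delta_pos": [0,0,0],"turn": 0}
  ]
}}

```text
clock: 2.47
eef_pos: [470.5, -51.7, 232.3]
tcp_rot: [-3.133, -0.001, 1.631]
contact_force: [-1.0, -0.2, -0.5]
opening: -0.005
grasp_force: 0.0
```

Request:
{"api": "step_arm", "payload": {
  "motion": [
    {"claw": 0,"delta_pos": [0,0,10],"turn": 0},
    {"claw": 0,"delta_pos": [0,0,10],"turn": 0},
    {"claw": 0,"delta_pos": [4,4,9],"turn": 0},
    {"claw": 0,"delta_pos": [4,5,10],"turn": 0},
    {"claw": 0,"delta_pos": [3,5,9],"turn": 0},
    {"claw": 0,"delta_pos": [3,5,9],"turn": 0},
    {"claw": 0,"delta_pos": [2,5,9],"turn": 0},
    {"claw": 0,"delta_pos": [2,5,9],"turn": 0}
  ]
}}

```text
clock: 3.13
eef_pos: [506.8, -31.9, 159.4]
tcp_rot: [-3.141, -0.0, 1.633]
contact_force: [0.2, 1.4, -0.6]
opening: 0.001
grasp_force: 0.0
```

Request:
{"api": "step_arm", "payload": {
  "motion": [
    {"claw": 0,"delta_pos": [1,5,9],"turn": 0},
    {"claw": 0,"delta_pos": [1,5,9],"turn": 0},
    {"claw": 0,"delta_pos": [0,0,0],"turn": 0}
  ]
}}

```text
clock: 3.38
eef_pos: [516.0, -29.4, 140.6]
tcp_rot: [-3.14, -0.0, 1.633]
contact_force: [-0.9, 0.2, -0.3]
opening: 0.001
grasp_force: 0.0
```

Request:
{"api": "step_arm", "payload": {
  "motion": [
    {"claw": 0,"delta_pos": [0,1,3],"turn": 0},
    {"claw": 0,"delta_pos": [0,1,3],"turn": 0},
    {"claw": 0,"delta_pos": [0,0,0],"turn": 0}
  ]
}}

```text
clock: 3.63
eef_pos: [518.0, -29.6, 136.4]
tcp_rot: [-3.142, -0.0, 1.633]
contact_force: [-0.6, -0.1, -0.1]
opening: -0.0
grasp_force: 0.0
```

```bash
python3 - <<'E'
from h import *
import pickle
w=grab_frame("wrist");s=grab_frame("scene");pickle.dump((w,s),open("w2.pkl","wb"))
a=cv2.resize(w["img"][40:280,160:440],(640,549),interpolation=cv2.INTER_CUBIC)
cv2.imwrite("pics/w2.png",a[:,:,::-1])
E
```

```text
(no output)
```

View pics/w2.png

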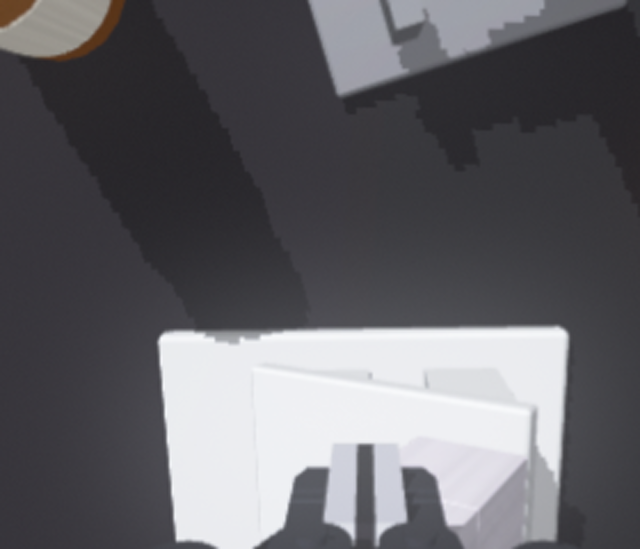

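The tab isn't visible here, only the fingertips at (365,490) and the ear at (470,490). I'll check the scene view.

```bash
python3 - <<'E'
from h import *
import pickle
w,s=pickle.load(open("w2.pkl","rb"))
q=np.array([539.06,-76.59,134.35]);R=Rc(.06)
for a in (0,.5): print(a,[proj(s,q+R@[-20,-130+r*np.cos(a),r*np.sin(a)])[0].round() for r in (0,130,198)],proj(w,q+R@[-20,-130+198*np.cos(a),198*np.sin(a)])[0])
a=cv2.resize(s["img"][130:310,180:340],(640,600),interpolation=cv2.INTER_CUBIC)
cv2.imwrite("pics/s2.png",a[:,:,::-1])
E
```

```text
0 [array([229., 242.]), array([277., 220.]), array([299., 209.])] [320.87549882 191.87733435]
0.5 [array([229., 242.]), array([262., 198.]), array([279., 176.])] [189.72050317 314.14268131]
```

View pics/s2.png

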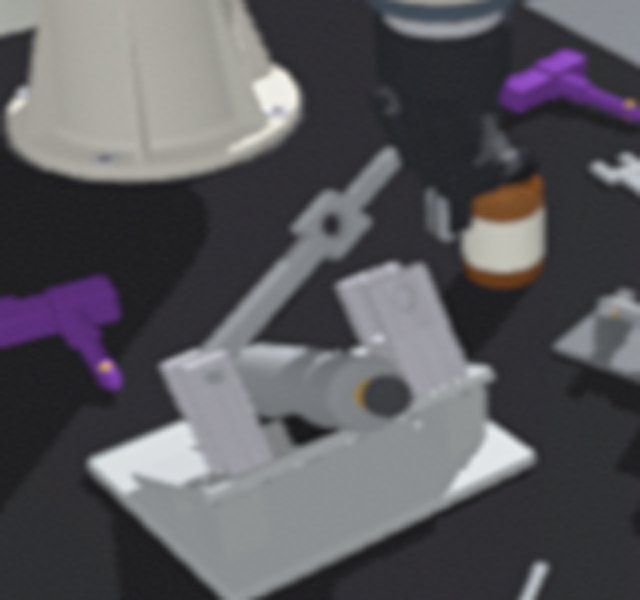

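The bar is still up: its tab end is at zoom (395,155) and the fingers passed beside it at (440,215). I'll triangulate the tab directly.

```bash
python3 - <<'E'
from h import *
import pickle
np.set_printoptions(precision=1,suppress=True)
s,t=pickle.load(open("st.pkl","rb"));w=pickle.load(open("w1.pkl","rb"))
zt=lambda u,v:(u/3.478+215,v/3.48+145)
zs=lambda u,v:(180+u/4,130+v/3.333)
zw=lambda u,v:(u/1.25,v/1.25)
E=dict(tab=[(s,zs(397,155)),(t,zt(500,230)),(w,zw(166,118))],eye=[(s,zs(330,224)),(t,zt(585,196)),(w,zw(214,192))],hole=[(s,zs(404,295)),(t,zt(545,115)),(w,zw(290,169))],
 hinge=[(s,zs(222,340)),(w,zw(272,295)),(t,zt(750,158))])
for n,o in E.items():
    print(n,"st",*tri(o[:2]));print("  sw",*tri([o[0],o[2]]));print("  tw",*tri(o[1:]));print("  all",*tri(o))
# base corners in wrist
for p in ((228,122),(372,122),(374,296)): print(onz(w,zw(*p),8))
# current wrist cam check: base corners
w2,s2=pickle.load(open("w2.pkl","rb"))
for p in ((160,335),(567,330)): print("w2",onz(w2,(160+p[0]*280/640,40+p[1]*240/549),8))
print("tips in s2",proj(s2,[[518,-29.6,128.4]]))
E
```

```text
tab st [473.7 -39.7 208. ] [array([-1.,  0.]), array([-1. , -0.6])]
  sw [474.3 -38.9 208.9] [array([-0.7, -0.3]), array([ 1.6, -1.3])]
  tw [472.5 -40.9 208.6] [array([-0.4, -0.1]), array([-0.1,  1. ])]
  all [473.4 -39.8 208.4] [array([-1.2, -0.2]), array([-0.9, -0.5]), array([ 1. , -0.3])]
eye st [496.6 -97.4 184.3] [array([ 0.2, -0. ]), array([0.2, 0.1])]
  sw [491.1 -94.6 179.9] [array([0.1, 0.1]), array([-0.3,  0.2])]
  tw [495.9 -94.5 190.1] [array([-0.8,  0.1]), array([0.1, 1.8])]
  all [495.1 -95.9 184.1] [array([ 0.4, -0.4]), array([-0.5,  0.8]), array([2. , 2.4])]
hole st [552.4 -79.3 149.4] [array([ 1.6, -0.1]), array([1.4, 0.8])]
  sw [541.3 -76.4 140.5] [array([0.3, 0.1]), array([-0.4,  0.4])]
  tw [550.1 -73.1 172.8] [array([-0.2, -0. ]), array([-0. ,  0.4])]
  all [548.9 -77.4 149.2] [array([ 1.5, -1. ]), array([0.6, 2.4]), array([4.6, 2.5])]
hinge st [ 529.  -191.1  147.8] [array([-0.9, -0.5]), array([ 1.6, -1.4])]
  sw [ 531.  -200.1  152.5] [array([-4.3, -0.2]), array([-3.8, -2. ])]
  tw [ 525.9 -205.3  136.8] [array([1.8, 5.9]), array([-3.1,  1.3])]
  all [ 528.8 -197.4  149.5] [array([-3.6, -0.1]), array([1. , 4.2]), array([-5.3, -0.8])]
[434.  -39.4   8. ]
[602.5 -27.7   8. ]
[ 617.3 -244.7    8. ]
w2 [433.6 -39.5   8. ]
w2 [602.1 -27.1   8. ]
tips in s2 [[292.7 210.8]]
```

```bash
python3 - <<'E'
from h import *
import pickle
np.set_printoptions(precision=1,suppress=True)
w2,s2=pickle.load(open("w2.pkl","rb"))
print(tcp_to_tips() if callable(tcp_to_tips) else tcp_to_tips, sense()["eef_pos"],sense()["tcp_rot"])
for z in (128.4,140,150,160): print(z,proj(w2,[[518,-18.6,z],[518,-29.6,z]]),proj(s2,[[518,-29.6,z]]))
t=grab_frame("top")
a=t["img"][150:250,330:460]; cv2.imwrite("pics/t3.png",cv2.resize(a,(780,600),interpolation=cv2.INTER_CUBIC)[:,:,::-1])
E
```

```text
8.0 [518.  -29.7 136.8] [3.1 0.  1.6]
128.4 [[320.5 208.5]
 [319.3 226.4]] [[292.7 210.8]]
140 [[320.6 214.9]
 [319.3 233.8]] [[292.6 207. ]]
150 [[320.6 221.1]
 [319.3 241. ]] [[292.5 203.7]]
160 [[320.7 228. ]
 [319.3 249. ]] [[292.4 200.3]]
```

```bash
python3 - <<'E'
from h import *
import pickle
np.set_printoptions(precision=1,suppress=True)
w=pickle.load(open("w1.pkl","rb"));R=Ro.from_euler('xyz',[-3.141,0,1.645]).as_matrix();p=np.array([640.3,-107.3,329.9])
for z in (8,0,-11,-20,-30): print(z,*[ (proj(w,p+R@[x,y,z])[0]*1.25) for x in (11,-11) for y in (-25.5,25.5)])
E
```

```text
8 [343.8 260.7] [454.4 260.6] [345.6 304.8] [452.7 304.8]
0 [341.5 266.1] [456.7 266. ] [343.3 311.9] [454.9 311.8]
-11 [337.8 274.3] [460.3 274.2] [340.  322.6] [458.3 322.5]
-20 [334.5 281.9] [463.6 281.8] [336.9 332.4] [461.4 332.3]
-30 [330.4 291.3] [467.8 291.2] [333.  344.5] [465.2 344.4]
```

Both cameras put the fingertips about 28 mm further back than stated, so the fingers passed the tab without touching it. I'll go back up and come down over the tab, checking for contact.

Request:
{"api": "step_arm", "payload": {
  "motion": [
    {"claw": 0,"delta_pos": [0,0,-40],"turn": 0},
    {"claw": 0,"delta_pos": [0,0,-40],"turn": 0},
    {"claw": 0,"delta_pos": [-12,-18,-13],"turn": 0},
    {"claw": 0,"delta_pos": [-12,-19,0],"turn": 0},
    {"claw": 0,"delta_pos": [0,0,0],"turn": 0},
    {"claw": 0,"delta_pos": [0,0,10],"turn": 0},
    {"claw": 0,"delta_pos": [0,0,10],"turn": 0},
    {"claw": 0,"delta_pos": [0,0,5],"turn": 0}
  ]
}}

```text
clock: 4.45
eef_pos: [482.1, -55.4, 202.5]
tcp_rot: [-3.14, -0.001, 1.633]
contact_force: [-0.8, 0.9, -0.5]
opening: -0.001
grasp_force: 0.0
```

Request:
{"api": "step_arm", "payload": {
  "motion": [
    {"claw": 0,"delta_pos": [0,0,5],"turn": 0},
    {"claw": 0,"delta_pos": [0,0,5],"turn": 0},
    {"claw": 0,"delta_pos": [0,0,5],"turn": 0}
  ]
}}

```text
clock: 4.7
eef_pos: [482.6, -55.5, 188.6]
tcp_rot: [-3.141, -0.0, 1.633]
contact_force: [-0.1, 0.0, 0.2]
opening: 0.001
grasp_force: 0.0
```

Request:
{"api": "step_arm", "payload": {
  "motion": [
    {"claw": 0,"delta_pos": [0,0,5],"turn": 0},
    {"claw": 0,"delta_pos": [0,0,5],"turn": 0},
    {"claw": 0,"delta_pos": [0,0,5],"turn": 0}
  ]
}}

```text
clock: 4.95
eef_pos: [485.0, -55.1, 175.2]
tcp_rot: [3.137, -0.001, 1.632]
contact_force: [6.8, 7.4, 9.8]
opening: -0.003
grasp_force: 5.9
```

```bash
python3 - <<'E'
from h import *
import pickle
s=grab_frame("scene");s0,t0=pickle.load(open("st.pkl","rb"))
S=sense();print(S["eef_pos"].round(1),S["contact_force"].round(1))
a=s["img"][150:270,225:325]; b=s0["img"][150:270,225:325]
cv2.imwrite("pics/s3.png",cv2.resize(np.hstack([b,a]),(800,480),interpolation=cv2.INTER_CUBIC)[:,:,::-1])
E
```

```text
[485.3 -55.1 174.7] [8.1 3.5 3.7]
```

View pics/s3.png

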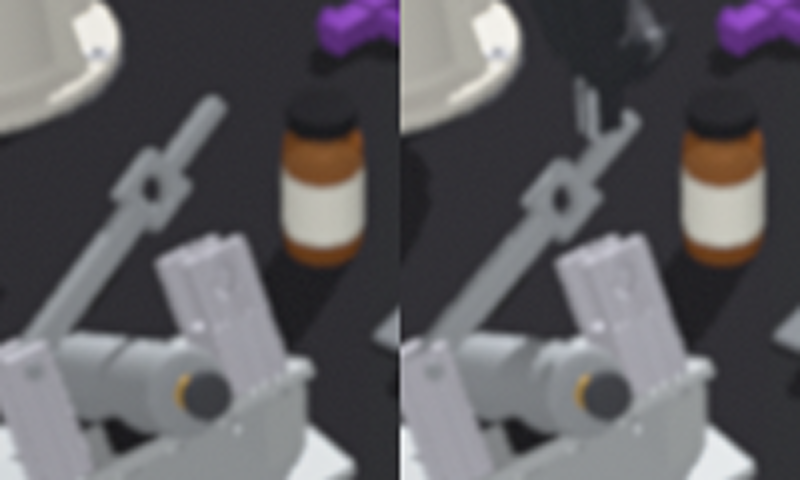

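Contact came at TCP z of about 180 with the tab top at 208. So the real tips are about 28 mm behind the reported TCP, and I'll use that offset from here. The bar is now moving, so I'll keep pushing along its arc.

Request:
{"api": "step_arm", "payload": {
  "motion": [
    {"claw": 0,"delta_pos": [3,4,9],"turn": 0},
    {"claw": 0,"delta_pos": [3,4,9],"turn": 0},
    {"claw": 0,"delta_pos": [3,4,9],"turn": 0},
    {"claw": 0,"delta_pos": [3,4,9],"turn": 0},
    {"claw": 0,"delta_pos": [2,5,9],"turn": 0}
  ]
}}

```text
clock: 5.42
eef_pos: [508.6, -39.8, 131.6]
tcp_rot: [3.13, -0.0, 1.632]
contact_force: [11.8, 2.3, 8.2]
opening: -0.003
grasp_force: 7.1
```

Request:
{"api": "step_arm", "payload": {
  "motion": [
    {"claw": 0,"delta_pos": [2,5,9],"turn": 0},
    {"claw": 0,"delta_pos": [2,5,9],"turn": 0},
    {"claw": 0,"delta_pos": [1,4,8],"turn": 0},
    {"claw": 0,"delta_pos": [0,0,0],"turn": 0}
  ]
}}

```text
clock: 5.75
eef_pos: [515.4, -35.3, 107.4]
tcp_rot: [-3.138, 0.001, 1.634]
contact_force: [-24.3, -1.3, 63.5]
opening: 0.006
grasp_force: 33.6
```

```bash
python3 -c "
from h import *
plan([640,-90,220],wyaw(1.63))"
```

```text
5 [([-13, 24, -23], np.float64(0.0)), ([-12, 24, -23], np.float64(0.0)), ([-13, 24, -22], np.float64(0.0)), ([-12, 24, -23], np.float64(0.0)), ([-13, 24, -22], np.float64(0.0))] -> [639.5 -90.4 220. ]
```

Request:
{"api": "step_arm", "payload": {
  "motion": [
    {"claw": 0,"delta_pos": [0,0,-40],"turn": 0},
    {"claw": 0,"delta_pos": [0,0,-40],"turn": 0},
    {"claw": 0,"delta_pos": [-12,30,-30],"turn": 0},
    {"claw": 0,"delta_pos": [-12,30,0],"turn": 0},
    {"claw": 0,"delta_pos": [-12,30,0],"turn": 0},
    {"claw": 0,"delta_pos": [-12,30,0],"turn": 0},
    {"claw": 0,"delta_pos": [0,0,0],"turn": 0},
    {"claw": 0,"delta_pos": [0,0,0],"turn": 0}
  ]
}}

```text
clock: 6.42
eef_pos: [637.4, -75.0, 210.2]
tcp_rot: [-3.139, -0.0, 1.632]
contact_force: [0.0, -0.0, -0.2]
opening: -0.004
grasp_force: 0.0
```

```bash
python3 - <<'E'
from h import *
import pickle
S=sense();print(S["eef_pos"].round(1),S["contact_force"].round(1),S["qpos"].round(3))
w=grab_frame("wrist");s=grab_frame("scene");t=grab_frame("top");pickle.dump((w,s,t),open("w4.pkl","wb"))
g=proj(w,[541,-76.5,138])[0];print(g)
x,y=int(g[0])-100,int(g[1])-70; x=max(x,0);y=max(y,0);print(x,y)
a=cv2.resize(w["img"][y:y+140,x:x+200],(800,560),interpolation=cv2.INTER_CUBIC)
cv2.imwrite("pics/w4.png",a[:,:,::-1])
E
```

```text
[637.4 -75.  210.2] [ 0.  -0.  -0.2] [-0.119  0.375  1.586 -0.     1.183 -0.181]
[195.5453566  191.92327934]
95 121
```

View pics/w4.png

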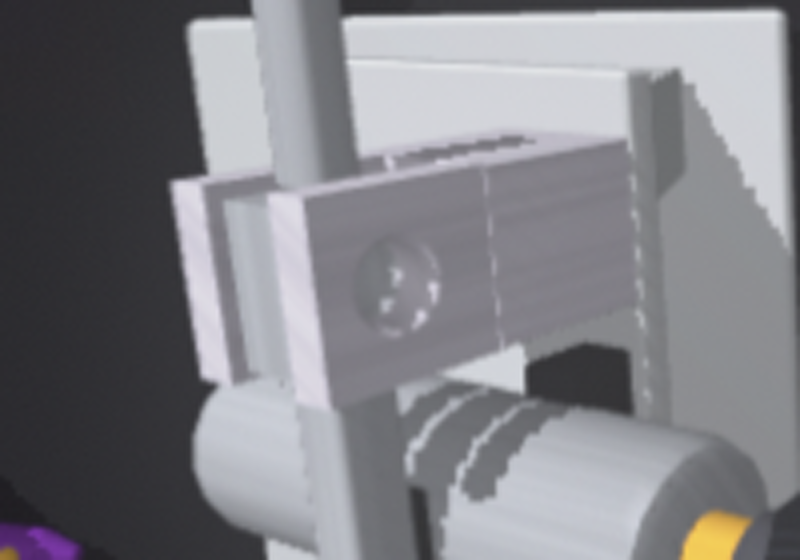

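The bar is down between the ears with the holes aligned. The entry hole is at crop (398,286), and the outer face corners are at (302,200), (333,407), (487,165) and (503,345). Next I'll refine the clevis fit and fit the long pin.

```bash
python3 - <<'E'
from h import *
import pickle
from scipy.optimize import least_squares
np.set_printoptions(precision=2,suppress=True)
w,s,t=pickle.load(open("w4.pkl","rb"));w1=pickle.load(open("w1.pkl","rb"))
z=lambda u,v:(u/4+95,v/4+121)
M=[((0,0,0),(398,286)),((0,20,18),(303,202)),((0,-20,18),(333,407)),((0,20,-24),(487,166)),((0,-20,-24),(504,346)),((-10,20,18),(268,195)),((-10,-20,18),(298,400)),((-40,20,18),(172,182)),((-40,-20,18),(204,381))]
def fit(use_s):
    def res(q):
        R=Rc(q[3],q[4]);e=[(proj(w,q[:3]+R@np.array(m,float))[0]-z(*p)) for m,p in M]
        if use_s: e+= [(proj(s,q[:3])[0]-(180+404/4,130+295/3.333))]
        return np.concatenate(e+[[(q[3]-.066)*100,(q[4]-np.radians(30))*200]])
    return least_squares(res,[541,-77,138,.066,.5236])
for k in (0,1):
    r=fit(k);print(r.x,np.sqrt((r.fun**2).mean()));print(r.fun[:18].reshape(-1,2))
q=r.x;np.save("clevis.npy",q)
# where are things in other views
print("hole w1",proj(w1,q[:3])*1.25)
E
```

```text
[540.7  -76.54 138.91   0.07   0.52] 0.5386412112741313
[[ 0.22 -0.26]
 [ 0.26 -0.81]
 [-0.21  0.85]
 [-0.78 -0.4 ]
 [-0.59  1.24]
 [ 0.33 -0.18]
 [ 0.06  0.44]
 [ 0.43 -0.  ]
 [ 0.15 -0.78]]
[540.87 -76.43 139.32   0.07   0.52] 0.5236417854724587
[[ 0.24 -0.25]
 [ 0.24 -0.85]
 [-0.22  0.91]
 [-0.73 -0.45]
 [-0.53  1.27]
 [ 0.29 -0.21]
 [ 0.04  0.5 ]
 [ 0.36 -0.04]
 [ 0.09 -0.74]]
hole w1 [[289.36 169.43]]
```

Clevis origin is (540.8, -76.5, 139.1) with yaw 0.07. The moves don't command tilt directly, but the pin needs a 30° tilt in the radial plane. I'll test how the arm behaves at the edge of its reach.

Request:
{"api": "step_arm", "payload": {
  "motion": [
    {"claw": 0,"delta_pos": [0,41,-40],"turn": 0},
    {"claw": 0,"delta_pos": [0,41,-40],"turn": 0},
    {"claw": 0,"delta_pos": [0,41,-40],"turn": 0},
    {"claw": 0,"delta_pos": [0,41,-20],"turn": 0},
    {"claw": 0,"delta_pos": [0,41,0],"turn": 0},
    {"claw": 0,"delta_pos": [0,41,0],"turn": 0},
    {"claw": 0,"delta_pos": [0,41,0],"turn": 0},
    {"claw": 0,"delta_pos": [0,41,0],"turn": 0}
  ]
}}

```text
clock: 7.23
eef_pos: [922.9, -56.2, 318.0]
tcp_rot: [-3.142, -0.0, 1.633]
contact_force: [1.8, 0.1, 0.7]
opening: -0.001
grasp_force: 0.0
```

Request:
{"api": "step_arm", "payload": {
  "motion": [
    {"claw": 0,"delta_pos": [0,41,0],"turn": 0},
    {"claw": 0,"delta_pos": [0,41,0],"turn": 0},
    {"claw": 0,"delta_pos": [0,41,0],"turn": 0}
  ]
}}

```text
clock: 7.48
eef_pos: [992.0, -51.2, 314.2]
tcp_rot: [3.124, 0.002, 1.633]
contact_force: [2.7, -0.1, 1.2]
opening: 0.001
grasp_force: 0.0
```

```bash
python3 -c "
from h import *
S=sense();print(S['eef_pos'].round(1),S['tcp_rot'].round(3),S['qpos'].round(3))"
```

```text
[992.  -51.2 314.2] [3.124e+00 2.000e-03 1.633e+00] [-0.053  1.106  0.071 -0.     1.947 -0.115]
```

Request:
{"api": "step_arm", "payload": {
  "motion": [
    {"claw": 0,"delta_pos": [0,41,0],"turn": 0},
    {"claw": 0,"delta_pos": [0,41,0],"turn": 0},
    {"claw": 0,"delta_pos": [0,41,0],"turn": 0},
    {"claw": 0,"delta_pos": [0,41,0],"turn": 0}
  ]
}}

```text
clock: 7.82
eef_pos: [1045.7, -36.1, 278.4]
tcp_rot: [3.021, 0.013, 1.632]
contact_force: [0.2, -0.7, -0.5]
opening: -0.0
grasp_force: 0.0
```

```bash
python3 -c "
from h import *
S=sense();print(S['eef_pos'].round(1),S['tcp_rot'].round(3),S['qpos'].round(3))"
```

```text
[1045.7  -36.1  278.4] [3.021 0.013 1.632] [-3.600e-02  1.149e+00  6.100e-02 -1.000e-03  1.810e+00 -9.800e-02]
```

The tilt grows at the reach limit, leaning outward and uphill, which is the direction I need. Next I'll check whether it stays when the arm comes back.

Request:
{"api": "step_arm", "payload": {
  "motion": [
    {"claw": 0,"delta_pos": [0,-20,0],"turn": 0},
    {"claw": 0,"delta_pos": [0,-41,0],"turn": 0},
    {"claw": 0,"delta_pos": [0,-41,0],"turn": 0},
    {"claw": 0,"delta_pos": [0,0,0],"turn": 0}
  ]
}}

```text
clock: 8.15
eef_pos: [980.8, -40.8, 268.4]
tcp_rot: [3.036, 0.011, 1.632]
contact_force: [-0.4, -0.3, -2.4]
opening: 0.003
grasp_force: 0.0
```

```bash
python3 -c "
from h import *
S=sense();print(S['eef_pos'].round(1),S['tcp_rot'].round(3),S['qpos'].round(3))"
```

```text
[980.8 -40.8 268.4] [3.036 0.011 1.632] [-0.043  0.9    0.575 -0.     1.561 -0.105]
```

The tilt persists, so I can build it up at the reach limit once the pin is held. First I'll remove the present 0.1 rad at the inner limit, so the grasp can be square.

```bash
python3 -c "
from h import *
plan([310,60,290],0,v=40)"
```

```text
17 [([8, -39, -5], 0.0), ([8, -39, -5], 0.0), ([8, -39, -6], 0.0), ([8, -39, -5], 0.0), ([8, -39, -6], 0.0), ([8, -39, -5], 0.0), ([9, -38, -6], 0.0), ([8, -39, -5], 0.0), ([9, -38, -6], 0.0), ([8, -39, -5], 0.0), ([9, -38, -6], 0.0), ([8, -39, -5], 0.0), ([9, -38, -6], 0.0), ([8, -39, -5], 0.0), ([9, -38, -6], 0.0), ([8, -39, -5], 0.0), ([9, -38, -6], 0.0)] -> [310.2  60.5 290.2]
```

Request:
{"api": "step_arm", "payload": {
  "motion": [
    {"claw": 0,"delta_pos": [8,-39,-6],"turn": 0},
    {"claw": 0,"delta_pos": [8,-39,-6],"turn": 0},
    {"claw": 0,"delta_pos": [8,-39,-6],"turn": 0},
    {"claw": 0,"delta_pos": [8,-39,-6],"turn": 0},
    {"claw": 0,"delta_pos": [8,-39,-6],"turn": 0},
    {"claw": 0,"delta_pos": [8,-39,-6],"turn": 0},
    {"claw": 0,"delta_pos": [9,-39,-6],"turn": 0},
    {"claw": 0,"delta_pos": [9,-39,-6],"turn": 0}
  ]
}}

```text
clock: 8.82
eef_pos: [674.3, 5.3, 284.4]
tcp_rot: [3.019, 0.013, 1.632]
contact_force: [0.7, 0.2, 0.4]
opening: -0.001
grasp_force: 0.0
```

Request:
{"api": "step_arm", "payload": {
  "motion": [
    {"claw": 0,"delta_pos": [9,-39,-6],"turn": 0},
    {"claw": 0,"delta_pos": [9,-39,-6],"turn": 0},
    {"claw": 0,"delta_pos": [9,-39,-6],"turn": 0},
    {"claw": 0,"delta_pos": [9,-39,-6],"turn": 0},
    {"claw": 0,"delta_pos": [9,-39,-6],"turn": 0},
    {"claw": 0,"delta_pos": [9,-39,-6],"turn": 0},
    {"claw": 0,"delta_pos": [9,-39,-6],"turn": 0},
    {"claw": 0,"delta_pos": [9,-39,-6],"turn": 0}
  ]
}}

```text
clock: 9.48
eef_pos: [355.2, 57.6, 292.7]
tcp_rot: [3.019, 0.013, 1.632]
contact_force: [-0.6, 0.8, 1.6]
opening: 0.002
grasp_force: 0.0
```

Request:
{"api": "step_arm", "payload": {
  "motion": [
    {"claw": 0,"delta_pos": [0,-40,-4],"turn": 0},
    {"claw": 0,"delta_pos": [0,-30,-3],"turn": 0},
    {"claw": 0,"delta_pos": [0,-30,-3],"turn": 0}
  ]
}}

```text
clock: 9.73
eef_pos: [255.1, 51.2, 290.2]
tcp_rot: [3.019, 0.013, 1.633]
contact_force: [-0.5, 0.3, 0.0]
opening: -0.002
grasp_force: 0.0
```

```bash
python3 -c "
from h import *
S=sense();print(S['eef_pos'].round(1),S['tcp_rot'].round(3),S['qpos'].round(3))"
```

```text
[255.1  51.2 290.2] [3.019 0.013 1.633] [ 0.241 -0.478  2.217 -0.036  1.284  0.186]
```

Request:
{"api": "step_arm", "payload": {
  "motion": [
    {"claw": 0,"delta_pos": [0,-25,-3],"turn": 0},
    {"claw": 0,"delta_pos": [0,-25,-3],"turn": 0},
    {"claw": 0,"delta_pos": [0,-25,-3],"turn": 0},
    {"claw": 0,"delta_pos": [0,0,0],"turn": 0}
  ]
}}

```text
clock: 10.07
eef_pos: [178.5, 46.3, 289.8]
tcp_rot: [3.019, 0.012, 1.633]
contact_force: [0.6, -0.3, -0.7]
opening: -0.004
grasp_force: 0.0
```

```bash
python3 -c "
from h import *
S=sense();print(S['eef_pos'].round(1),S['tcp_rot'].round(3),S['qpos'].round(3))"
```

```text
[178.5  46.3 289.8] [3.019 0.012 1.633] [ 0.335 -0.662  2.286 -0.045  1.403  0.277]
```

The inner limit is too far away to use. I'll keep the 0.12 rad lean, which is in the useful direction, since the pin will align with the pads once it lifts. Now over to the long pin to measure it by silhouette fit.

```bash
python3 -c "
from h import *
plan([560,215,240],.3,v=40)"
```

```text
11 [([13, 35, 9], 0.03), ([14, 34, 9], 0.03), ([15, 34, 9], 0.03), ([16, 33, 9], 0.03), ([17, 33, 9], 0.03), ([18, 32, 8], 0.03), ([20, 32, 9], 0.02), ([20, 32, 8], 0.03), ([21, 31, 9], 0.02), ([22, 30, 8], 0.03), ([22, 30, 9], 0.02)] -> [560.1 214.8 239.6]
```

Request:
{"api": "step_arm", "payload": {
  "motion": [
    {"claw": 0,"delta_pos": [13,35,0],"turn": 0.03},
    {"claw": 0,"delta_pos": [14,34,9],"turn": 0.03},
    {"claw": 0,"delta_pos": [15,34,9],"turn": 0.03},
    {"claw": 0,"delta_pos": [16,33,9],"turn": 0.03},
    {"claw": 0,"delta_pos": [17,33,9],"turn": 0.03},
    {"claw": 0,"delta_pos": [18,32,9],"turn": 0.03},
    {"claw": 0,"delta_pos": [20,32,10],"turn": 0.02},
    {"claw": 0,"delta_pos": [20,32,10],"turn": 0.03}
  ]
}}

```text
clock: 10.73
eef_pos: [460.7, 169.5, 257.6]
tcp_rot: [3.02, -0.016, 1.403]
contact_force: [0.2, -0.3, 0.5]
opening: 0.003
grasp_force: 0.0
```

Request:
{"api": "step_arm", "payload": {
  "motion": [
    {"claw": 0,"delta_pos": [21,31,10],"turn": 0.02},
    {"claw": 0,"delta_pos": [22,30,10],"turn": 0.03},
    {"claw": 0,"delta_pos": [22,30,10],"turn": 0.02},
    {"claw": 0,"delta_pos": [0,0,0],"turn": 0},
    {"claw": 0,"delta_pos": [0,0,0],"turn": 0}
  ]
}}

```text
clock: 11.15
eef_pos: [564.5, 215.4, 239.0]
tcp_rot: [3.023, -0.023, 1.335]
contact_force: [-0.7, -1.0, -0.1]
opening: -0.003
grasp_force: 0.0
```

```bash
cat > sil.py <<'E'
from h import *
from scipy.optimize import minimize
def box(x0,x1,y0,y1,z0,z1): return np.array([[x,y,z] for x in (x0,x1) for y in (y0,y1) for z in (z0,z1)],float)
def cyl(x0,x1,r,zc=0):
    a=np.linspace(0,2*np.pi,16,endpoint=False); return np.array([[x,r*np.cos(t),zc+r*np.sin(t)] for x in (x0,x1) for t in a])
PIN=[cyl(0,28,11),cyl(-54,0,7),cyl(-64,-54,4),box(28,52,-16,16,-34,10),box(28,52,-13,13,10,54),cyl(52,62,11,36)]
REST=[box(-57.5,57.5,-30,30,-40,-34),box(-30,-20,-18,18,-40,4)]
def sil(f,parts,o,R):
    m=np.zeros((400*4,640*4),np.uint8)
    for P in parts:
        u=proj(f,np.asarray(o)+P@R.T)*4+1.5
        cv2.fillConvexPoly(m,cv2.convexHull(u.astype(np.float32)).astype(np.int32),255)
    return cv2.resize(m,(640,400),interpolation=cv2.INTER_AREA)/255.
E
python3 - <<'E'
from sil import *
import pickle
np.set_printoptions(precision=3,suppress=True)
S=sense();print(S["clock"],S["eef_pos"],S["tcp_rot"])
w=grab_frame("wrist");t=grab_frame("top");pickle.dump((w,t),open("w5.pkl","wb"))
g=w["img"].mean(2);g0=proj(w,[535,258,40])[0];print(g0)
Rz=lambda y:Ro.from_euler('z',y).as_matrix()
x=np.array([535.,258,-.22])
m0=sil(w,PIN+REST,[x[0],x[1],40],Rz(x[2]));roi=cv2.dilate(m0,np.ones((41,41)))>0
print(np.percentile(g[roi],[5,25,50,75,95]), (m0>0).sum())
mask=((g>62)&roi).astype(float)
fun=lambda x:np.abs(sil(w,PIN+REST,[x[0],x[1],40],Rz(x[2]))-mask)[roi].sum()
r=minimize(fun,x,method="Nelder-Mead",options=dict(initial_simplex=[x,x+[8,0,0],x+[0,8,0],x+[0,0,.1]],xatol=.05,fatol=1))
print(r.x,r.fun,mask.sum())
P=np.array([r.x[0],r.x[1],40]);np.save("pin.npy",r.x)
v=w["img"].copy()
c,_=cv2.findContours((sil(w,PIN+REST,P,Rz(r.x[2]))>.5).astype(np.uint8),0,1);cv2.drawContours(v,c,-1,(255,0,0),1)
c,_=cv2.findContours((sil(w,PIN,P,Rz(r.x[2]))>.5).astype(np.uint8),0,1);cv2.drawContours(v,c,-1,(0,255,0),1)
a,b=int(g0[0])-100,max(int(g0[1])-75,0)
cv2.imwrite("pics/w5.png",cv2.resize(v[b:b+150,a:a+200],(800,600),interpolation=cv2.INTER_CUBIC)[:,:,::-1])
E
```

```text
11.15 [564.502 215.398 239.046] [ 3.023 -0.023  1.335]
[263.805 142.554]
[ 39.333  47.     49.667 131.    178.333] 5310
[532.803 259.123  -0.258] 565.7647058823529 5688.0
```

The silhouette fit puts the long pin at (532.8, 259.1) with yaw -0.258, which agrees with the rest corners. Next: open and line up above the grip.

```bash
python3 - <<'E'
from h import *
x=np.load("pin.npy");Rz=Ro.from_euler('z',x[2]).as_matrix()
G=np.array([x[0],x[1],40])+Rz@[44,0,39]
R=Ro.from_euler('xyz',sense()["tcp_rot"]).as_matrix()
print(G,R[:,2],R[:,1],"yaw err of y",np.arctan2(R[1,1],R[0,1])-x[2])
plan(G+49*R[:,2]+[0,0,75],np.arctan2(R[1,1],R[0,1])-x[2])
E
```

```text
[575.34776507 247.89878263  79.        ] [ 0.12121671 -0.00564028 -0.99261004] [ 0.96466206 -0.23501695  0.11913916] yaw err of y 0.018977235816284743
4 [([8, -2, 34], np.float64(0.0)), ([8, -1, 34], np.float64(0.01)), ([9, -2, 34], np.float64(0.0)), ([8, -1, 34], np.float64(0.01))] -> [581.5 247.4 105.3]
```

Request:
{"api": "step_arm", "payload": {
  "motion": [
    {"claw": 85,"delta_pos": [8,-2,20],"turn": 0},
    {"claw": 85,"delta_pos": [8,-1,34],"turn": 0.01},
    {"claw": 85,"delta_pos": [9,-2,34],"turn": 0},
    {"claw": 85,"delta_pos": [8,-1,34],"turn": 0.01},
    {"claw": 85,"delta_pos": [0,0,0],"turn": 0},
    {"claw": 85,"delta_pos": [0,0,0],"turn": 0}
  ]
}}

```text
clock: 11.75
eef_pos: [578.9, 247.1, 119.0]
tcp_rot: [3.024, -0.024, 1.315]
contact_force: [0.4, 0.3, 1.1]
opening: 0.849
grasp_force: 0.0
```

```bash
python3 - <<'E'
from h import *
x=np.load("pin.npy");Rz=Ro.from_euler('z',x[2]).as_matrix()
G=np.array([x[0],x[1],40])+Rz@[44,0,39]
S=sense();R=Ro.from_euler('xyz',S["tcp_rot"]).as_matrix()
print(S["eef_pos"],S["opening"],np.arctan2(R[1,1],R[0,1])-x[2])
plan(G+49*R[:,2],n=5)
print("predicted pinch pt minus G in tool", R.T@(S["eef_pos"]-49*R[:,2]-G))
E
```

```text
[578.86472913 247.08704763 119.04248814] 0.8485247454359198 -0.00044804276454213365
5 [([0, -2, 18], 0.0), ([0, -2, 18], 0.0), ([0, -1, 17], 0.0), ([-1, -2, 18], 0.0), ([0, -1, 17], 0.0)] -> [581.4 247.6  30.7]
predicted pinch pt minus G in tool [  1.06636429   8.27768225 -88.32901792]
```

Request:
{"api": "step_arm", "payload": {
  "motion": [
    {"claw": 85,"delta_pos": [0,-2,18],"turn": 0},
    {"claw": 85,"delta_pos": [0,-2,18],"turn": 0},
    {"claw": 85,"delta_pos": [0,-1,17],"turn": 0},
    {"claw": 85,"delta_pos": [-1,-2,18],"turn": 0},
    {"claw": 85,"delta_pos": [0,-1,17],"turn": 0},
    {"claw": 85,"delta_pos": [0,0,0],"turn": 0}
  ]
}}

```text
clock: 12.25
eef_pos: [582.9, 247.6, 31.6]
tcp_rot: [3.022, -0.026, 1.314]
contact_force: [-1.2, -0.4, -0.1]
opening: 0.995
grasp_force: 0.0
```

Request:
{"api": "step_arm", "payload": {
  "motion": [
    {"claw": 45,"delta_pos": [0,0,0],"turn": 0},
    {"claw": 20,"delta_pos": [0,0,0],"turn": 0},
    {"claw": 15,"delta_pos": [0,0,0],"turn": 0},
    {"claw": 15,"delta_pos": [0,0,0],"turn": 0},
    {"claw": 15,"delta_pos": [0,0,0],"turn": 0},
    {"claw": 15,"delta_pos": [0,0,0],"turn": 0},
    {"claw": 15,"delta_pos": [0,0,0],"turn": 0}
  ],
  "force": 50
}}

```text
clock: 12.83
eef_pos: [583.7, 249.1, 33.2]
tcp_rot: [3.021, -0.027, 1.314]
contact_force: [-6.4, 0.2, 12.0]
opening: 0.347
grasp_force: 47.8
```

Request:
{"api": "step_arm", "payload": {
  "motion": [
    {"claw": 15,"delta_pos": [0,1,-8],"turn": 0},
    {"claw": 15,"delta_pos": [0,2,-12],"turn": 0},
    {"claw": 15,"delta_pos": [0,3,-20],"turn": 0},
    {"claw": 15,"delta_pos": [0,3,-25],"turn": 0},
    {"claw": 15,"delta_pos": [0,3,-25],"turn": 0},
    {"claw": 15,"delta_pos": [0,3,-25],"turn": 0},
    {"claw": 15,"delta_pos": [0,0,0],"turn": 0},
    {"claw": 15,"delta_pos": [0,0,0],"turn": 0}
  ],
  "force": 70
}}

```text
clock: 13.5
eef_pos: [584.4, 245.4, 148.6]
tcp_rot: [3.02, -0.028, 1.314]
contact_force: [0.1, -0.3, -5.4]
opening: 0.309
grasp_force: 69.7
```

```bash
python3 - <<'E'
from sil import *
import pickle
np.set_printoptions(precision=3,suppress=True)
S=sense();print(S["clock"],S["eef_pos"],S["tcp_rot"],S["opening"]*85.4,S["contact_force"],S["wrist_torque"])
w=grab_frame("wrist");s=grab_frame("scene");t=grab_frame("top");pickle.dump((w,s,t,S),open("w6.pkl","wb"))
R=Ro.from_euler('xyz',S["tcp_rot"]).as_matrix()
# pin aligned to tool: pin x=tool y, pin z=-tool z, pin y = z x x
Rp=np.c_[R[:,1],np.cross(-R[:,2],R[:,1]),-R[:,2]]
G=S["eef_pos"]-49*R[:,2]; o=G-Rp@[42,0,39];print("pin o",o,proj(w,o),proj(s,o),proj(t,o))
v=w["img"].copy()
c,_=cv2.findContours((sil(w,PIN,o,Rp)>.5).astype(np.uint8),0,1);cv2.drawContours(v,c,-1,(0,255,0),1)
g=proj(s,o)[0].astype(int);e=s["img"].copy()
c,_=cv2.findContours((sil(s,PIN,o,Rp)>.5).astype(np.uint8),0,1);cv2.drawContours(e,c,-1,(0,255,0),1)
e=np.hstack([s["img"][g[1]-60:g[1]+60,g[0]-60:g[0]+60],e[g[1]-60:g[1]+60,g[0]-60:g[0]+60]])
cv2.imwrite("pics/w6.png",np.vstack([cv2.resize(v[60:280,160:480],(480,330)),cv2.resize(e,(480,240))])[:,:,::-1])
E
```

```text
13.5 [584.405 245.361 148.555] [ 3.02  -0.028  1.314] 26.40215044024153 [ 0.115 -0.325 -5.432] [-0.029  0.133 -0.02 ]
pin o [542.868 256.111 153.364] [[240.813 238.391]] [[386.914 170.802]] [[225.414 181.401]]
```

View pics/w6.png

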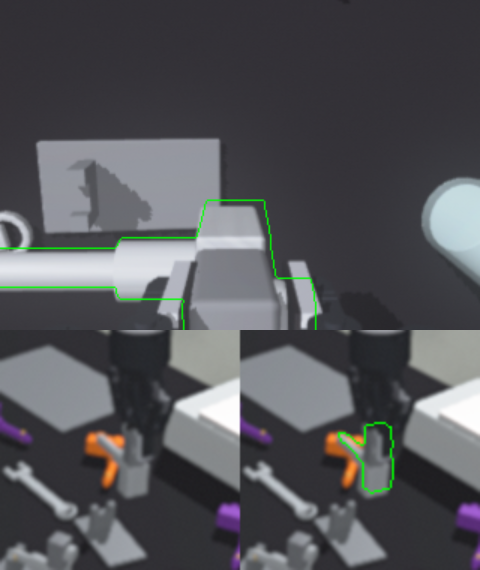

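The picture shows the pin lifted clear and held square in the fingers with the button squeezed in. The rest is empty at (130,185), and the pin weighs about 5.4 N. Now to the reach limit to build up the tilt.

```bash
python3 -c "
from h import *
plan([960,67,340],-.33,v=38)"
```

```text
13 [([-5, 33, -11], -0.03), ([-7, 33, -11], -0.03), ([-7, 33, -11], -0.02), ([-8, 33, -11], -0.03), ([-9, 32, -11], -0.02), ([-10, 32, -12], -0.03), ([-11, 32, -11], -0.02), ([-11, 32, -12], -0.03), ([-12, 31, -11], -0.02), ([-13, 31, -12], -0.03), ([-14, 30, -11], -0.02), ([-14, 30, -12], -0.03), ([-16, 30, -11], -0.02)] -> [959.9  66.9 339.8]
```

Request:
{"api": "step_arm", "payload": {
  "motion": [
    {"claw": 15,"delta_pos": [-5,20,-30],"turn": -0.03},
    {"claw": 15,"delta_pos": [-7,30,-25],"turn": -0.03},
    {"claw": 15,"delta_pos": [-7,33,-20],"turn": -0.02},
    {"claw": 15,"delta_pos": [-8,33,-20],"turn": -0.03},
    {"claw": 15,"delta_pos": [-9,32,-15],"turn": -0.02},
    {"claw": 15,"delta_pos": [-10,32,-12],"turn": -0.03},
    {"claw": 15,"delta_pos": [-11,32,-10],"turn": -0.02},
    {"claw": 15,"delta_pos": [-11,32,-5],"turn": -0.03}
  ],
  "force": 70
}}

```text
clock: 14.32
eef_pos: [796.5, 139.2, 311.1]
tcp_rot: [3.02, -0.0, 1.524]
contact_force: [0.2, 0.7, -5.8]
opening: 0.31
grasp_force: 71.7
```

Request:
{"api": "step_arm", "payload": {
  "motion": [
    {"claw": 15,"delta_pos": [-12,31,-5],"turn": -0.02},
    {"claw": 15,"delta_pos": [-13,31,-5],"turn": -0.03},
    {"claw": 15,"delta_pos": [-14,32,0],"turn": -0.02},
    {"claw": 15,"delta_pos": [-14,32,0],"turn": -0.03},
    {"claw": 15,"delta_pos": [-16,32,0],"turn": -0.02},
    {"claw": 15,"delta_pos": [0,35,0],"turn": 0},
    {"claw": 15,"delta_pos": [0,35,0],"turn": 0},
    {"claw": 15,"delta_pos": [0,35,0],"turn": 0}
  ]
}}

```text
clock: 14.98
eef_pos: [1018.2, 75.5, 344.4]
tcp_rot: [3.013, 0.014, 1.641]
contact_force: [2.4, 0.5, -3.5]
opening: 0.308
grasp_force: 71.7
```

Request:
{"api": "step_arm", "payload": {
  "motion": [
    {"claw": 15,"delta_pos": [0,35,0],"turn": 0},
    {"claw": 15,"delta_pos": [0,35,0],"turn": 0},
    {"claw": 15,"delta_pos": [0,35,0],"turn": 0},
    {"claw": 15,"delta_pos": [0,35,0],"turn": 0},
    {"claw": 15,"delta_pos": [0,35,0],"turn": 0},
    {"claw": 15,"delta_pos": [0,35,0],"turn": 0}
  ]
}}

```text
clock: 15.48
eef_pos: [1083.4, 80.3, 323.0]
tcp_rot: [2.875, 0.014, 1.642]
contact_force: [-0.2, -0.1, -5.8]
opening: 0.305
grasp_force: 71.9
```

```bash
python3 -c "
from h import *
S=sense();print(S['eef_pos'].round(1),S['tcp_rot'].round(3),S['qpos'].round(3),S['opening']*85.4)"
```

```text
[1083.4   80.3  323. ] [2.875 0.014 1.642] [ 7.800e-02  1.115e+00  6.200e-02 -1.500e-02  1.699e+00  1.000e-03] 26.0402554851969
```

Request:
{"api": "step_arm", "payload": {
  "motion": [
    {"claw": 15,"delta_pos": [0,41,0],"turn": 0},
    {"claw": 15,"delta_pos": [0,41,0],"turn": 0},
    {"claw": 15,"delta_pos": [0,41,0],"turn": 0},
    {"claw": 15,"delta_pos": [0,41,0],"turn": 0},
    {"claw": 15,"delta_pos": [0,41,0],"turn": 0},
    {"claw": 15,"delta_pos": [0,41,0],"turn": 0}
  ]
}}

```text
clock: 15.98
eef_pos: [1144.7, 84.5, 338.7]
tcp_rot: [2.705, 0.013, 1.642]
contact_force: [0.1, 0.1, -4.6]
opening: 0.308
grasp_force: 72.0
```

```bash
python3 -c "
from h import *
S=sense();print(S['eef_pos'].round(1),S['tcp_rot'].round(3),S['qpos'].round(3),S['opening']*85.4)"
```

```text
[1144.7   84.5  338.7] [2.705 0.013 1.642] [ 0.077  1.12   0.062 -0.015  1.522  0.   ] 26.295404085213832
```

Request:
{"api": "step_arm", "payload": {
  "motion": [
    {"claw": 15,"delta_pos": [0,41,0],"turn": 0},
    {"claw": 15,"delta_pos": [0,41,0],"turn": 0},
    {"claw": 15,"delta_pos": [0,0,0],"turn": 0},
    {"claw": 15,"delta_pos": [0,0,0],"turn": 0}
  ]
}}

```text
clock: 16.32
eef_pos: [1161.0, 85.7, 355.0]
tcp_rot: [2.647, 0.013, 1.642]
contact_force: [-0.3, -0.5, -5.5]
opening: 0.307
grasp_force: 72.1
```

Request:
{"api": "step_arm", "payload": {
  "motion": [
    {"claw": 15,"delta_pos": [0,41,0],"turn": 0},
    {"claw": 15,"delta_pos": [0,0,0],"turn": 0},
    {"claw": 15,"delta_pos": [0,0,0],"turn": 0}
  ]
}}

```text
clock: 16.57
eef_pos: [1169.3, 86.4, 367.7]
tcp_rot: [2.614, 0.013, 1.642]
contact_force: [0.2, -0.1, -4.9]
opening: 0.306
grasp_force: 72.1
```

```bash
python3 - <<'E'
from h import *
np.set_printoptions(precision=4,suppress=True)
S=sense();print(S['eef_pos'].round(1),S['tcp_rot'].round(3),S['opening']*85.4)
R=Ro.from_euler('xyz',S["tcp_rot"]).as_matrix();q=np.load("clevis.npy");C=Rc(q[3],q[4]);print(q)
# error rotation of pin(aligned to tool) in clevis frame
Rp=np.c_[R[:,1],np.cross(-R[:,2],R[:,1]),-R[:,2]]
print(Ro.from_matrix(C.T@Rp).as_rotvec())
# pre-insert: pin x in clevis = 64+40
o=q[:3]+C@[110,0,0]; T=o+Rp@[42,0,39]+49*R[:,2]; print("TCP pre",T)
E
```

```text
[1169.3   86.4  367.7] [2.614 0.013 1.642] 26.14764258592744
[540.8686 -76.4285 139.3155   0.0721   0.5236]
[-0.0118 -0.0039  0.0061]
TCP pre [677.0933 -66.4493 206.8113]
```

The tilt is right: the pin axis is within about 0.015 rad of the clevis. Moving to the pre-insert pose by a high route.

```bash
python3 -c "
from h import *
plan([715,-60,330],0,v=38)"
```

```text
13 [([-9, -32, -15], 0.0), ([-9, -32, -15], 0.0), ([-9, -32, -15], 0.0), ([-9, -32, -15], 0.0), ([-9, -32, -15], 0.0), ([-9, -33, -16], 0.0), ([-8, -32, -15], 0.0), ([-9, -33, -16], 0.0), ([-8, -32, -15], 0.0), ([-9, -33, -16], 0.0), ([-8, -32, -15], 0.0), ([-9, -33, -16], 0.0), ([-8, -32, -15], 0.0)] -> [715.5 -59.9 329.7]
```

Request:
{"api": "step_arm", "payload": {
  "motion": [
    {"claw": 15,"delta_pos": [-9,-32,-15],"turn": 0},
    {"claw": 15,"delta_pos": [-9,-32,-15],"turn": 0},
    {"claw": 15,"delta_pos": [-9,-32,-15],"turn": 0},
    {"claw": 15,"delta_pos": [-9,-32,-15],"turn": 0},
    {"claw": 15,"delta_pos": [-9,-32,-15],"turn": 0},
    {"claw": 15,"delta_pos": [-9,-33,-16],"turn": 0},
    {"claw": 15,"delta_pos": [-8,-32,-15],"turn": 0},
    {"claw": 15,"delta_pos": [-9,-33,-16],"turn": 0}
  ]
}}

```text
clock: 17.23
eef_pos: [937.7, 8.9, 351.0]
tcp_rot: [2.614, 0.014, 1.643]
contact_force: [0.2, -0.3, -5.1]
opening: 0.309
grasp_force: 72.2
```

Request:
{"api": "step_arm", "payload": {
  "motion": [
    {"claw": 15,"delta_pos": [-8,-32,-15],"turn": 0},
    {"claw": 15,"delta_pos": [-9,-33,-16],"turn": 0},
    {"claw": 15,"delta_pos": [-8,-32,-15],"turn": 0},
    {"claw": 15,"delta_pos": [-9,-33,-16],"turn": 0},
    {"claw": 15,"delta_pos": [-8,-32,-15],"turn": 0},
    {"claw": 15,"delta_pos": [0,0,0],"turn": 0},
    {"claw": 15,"delta_pos": [0,0,0],"turn": 0}
  ]
}}

```text
clock: 17.82
eef_pos: [762.8, -46.4, 337.1]
tcp_rot: [2.614, 0.014, 1.642]
contact_force: [0.8, 0.3, -4.2]
opening: 0.306
grasp_force: 72.2
```

```bash
cat > pre.py <<'E'
from h import *
import sys
np.set_printoptions(precision=4,suppress=True)
def state():
    S=sense();R=Ro.from_euler('xyz',S["tcp_rot"]).as_matrix();q=np.load("clevis.npy");C=Rc(q[3],q[4])
    Rp=np.c_[R[:,1],np.cross(-R[:,2],R[:,1]),-R[:,2]]
    return S,R,q,C,Rp
def pin_in_clevis(off=(42,0,39)):
    S,R,q,C,Rp=state(); o=S["eef_pos"]-49*R[:,2]-Rp@np.array(off,float); return C.T@(o-q[:3]), Ro.from_matrix(C.T@Rp).as_rotvec()
def target(x,off=(42,0,39),yz=(0,0)):
    S,R,q,C,Rp=state(); return q[:3]+C@[x,*yz]+Rp@np.array(off,float)+49*R[:,2]
E
python3 -c "
from pre import *
S=sense();print(S['eef_pos'],S['tcp_rot'],S['opening']*85.4);print(pin_in_clevis());plan(target(105),0,v=30)"
```

```text
[762.8417 -46.3965 337.1015] [2.6141 0.0136 1.6416] 26.157219669180492
(array([250.461 ,  13.8476,  69.3554]), array([-0.0124, -0.0039,  0.0057]))
6 [([-2, -24, 11], 0.0), ([-2, -24, 12], 0.0), ([-2, -24, 11], 0.0), ([-2, -25, 12], 0.0), ([-2, -24, 11], 0.0), ([-2, -25, 12], 0.0)] -> [672.6 -66.6 204.2]
```

Request:
{"api": "step_arm", "payload": {
  "motion": [
    {"claw": 15,"delta_pos": [-2,-24,11],"turn": 0},
    {"claw": 15,"delta_pos": [-2,-24,12],"turn": 0},
    {"claw": 15,"delta_pos": [-2,-24,11],"turn": 0},
    {"claw": 15,"delta_pos": [-2,-25,12],"turn": 0},
    {"claw": 15,"delta_pos": [-2,-24,11],"turn": 0},
    {"claw": 15,"delta_pos": [-2,-25,12],"turn": 0},
    {"claw": 15,"delta_pos": [0,0,0],"turn": 0},
    {"claw": 15,"delta_pos": [0,0,0],"turn": 0}
  ]
}}

```text
clock: 18.48
eef_pos: [674.5, -65.8, 202.5]
tcp_rot: [2.616, 0.013, 1.643]
contact_force: [-0.2, -0.7, -4.8]
opening: 0.306
grasp_force: 71.7
```

```bash
cat > fit.py <<'E'
from sil import *
from pre import *
import pickle
from scipy.optimize import least_squares
def chain(f,o,R,parts):
    """points on outline of each part, with normals"""
    m=(sil(f,parts,o,R)>.5).astype(np.uint8);c,_=cv2.findContours(m,0,cv2.CHAIN_APPROX_NONE);return c
if __name__=="__main__":
    S,R,q,C,Rp=state();print(S["eef_pos"],pin_in_clevis())
    w=grab_frame("wrist");s=grab_frame("scene");t=grab_frame("top");pickle.dump((w,s,t,S),open("w7.pkl","wb"))
    o=S["eef_pos"]-49*R[:,2]-Rp@[42,0,39]
    for n,f in (("w",w),("s",s),("t",t)):
        P=np.array([[-64,0,0],[-54,0,0],[-10,0,0],[0,0,0],[28,0,-34],[28,0,54]],float)
        print(n,proj(f,o+P@Rp.T).round(1).tolist(),proj(f,q[:3])[0].round(1))
E
python3 fit.py
python3 - <<'E'
# intensity profiles across the shank in wrist and scene views
import sys;sys.path.insert(0,".")
from sil import *
from pre import *
import pickle
w,s,t,S=pickle.load(open("w7.pkl","rb"))
_,R,q,C,Rp=state();o=S["eef_pos"]-49*R[:,2]-Rp@[42,0,39]
for n,f in (("w",w),("s",s),("t",t)):
    g=cv2.GaussianBlur(f["img"],(0,0),.7).mean(2).astype(np.float32)
    for xx in (-48,-35,-15,-5):
        c=proj(f,o+Rp@[xx,0,0])[0];d=proj(f,o+Rp@[xx+5,0,0])[0]-c;d/=np.linalg.norm(d);nrm=np.array([-d[1],d[0]])
        k=np.arange(-14,15);pp=c+k[:,None]*nrm
        print(n,xx,nrm.round(2),cv2.remap(g,pp[:,0].astype(np.float32)[None],pp[:,1].astype(np.float32)[None],1)[0].astype(int).tolist(), "halfw px",round(7/np.linalg.norm(R.T@(o))*0+ np.linalg.norm(proj(f,o+Rp@[xx,0,7])[0]-c),1),round(np.linalg.norm(proj(f,o+Rp@[xx,7,0])[0]-c),1))
E
```

```text
[674.4674 -65.8485 202.521 ] (array([105.6415,   0.781 ,  -2.3539]), array([-0.0114, -0.0022,  0.0062]))
w [[121.9, 238.0], [140.2, 238.0], [221.5, 238.2], [240.2, 238.2], [296.9, 217.4], [281.3, 294.3]] [ 43.5 239.8]
s [[290.8, 220.2], [293.1, 220.3], [303.6, 220.7], [306.2, 220.8], [318.5, 236.0], [305.4, 196.9]] [281.2 218.9]
t [[370.9, 167.0], [370.8, 162.8], [370.5, 143.9], [370.4, 139.6], [368.4, 123.5], [373.2, 133.3]] [371.4 184.6]
w -48 [-0.  1.] [123, 123, 126, 136, 150, 161, 170, 175, 179, 184, 188, 190, 191, 192, 192, 192, 191, 188, 184, 180, 175, 170, 163, 156, 151, 144, 134, 120, 113] halfw px 8.5 12.4
w -35 [-0.  1.] [44, 48, 68, 108, 143, 161, 170, 175, 179, 183, 187, 190, 192, 193, 193, 193, 192, 188, 184, 180, 175, 169, 163, 156, 150, 143, 132, 115, 92] halfw px 7.8 12.4
w -15 [-0.  1.] [51, 57, 78, 114, 146, 163, 170, 176, 180, 184, 188, 193, 196, 198, 198, 197, 194, 190, 185, 180, 174, 168, 162, 155, 149, 142, 130, 113, 89] halfw px 6.8 12.4
w -5 [-0.  1.] [51, 57, 79, 115, 147, 163, 171, 176, 180, 184, 189, 194, 199, 202, 202, 200, 196, 191, 186, 180, 175, 169, 1
[... 719 characters left out ...]
48 [ 1.   -0.02] [79, 86, 94, 97, 98, 101, 117, 146, 180, 202, 206, 197, 188, 185, 185, 180, 169, 160, 158, 157, 157, 158, 157, 157, 157, 156, 151, 148, 148] halfw px 1.0 3.1
t -35 [ 1.   -0.02] [92, 96, 96, 97, 97, 99, 101, 105, 122, 154, 185, 199, 197, 190, 186, 183, 175, 165, 159, 158, 157, 158, 157, 157, 157, 157, 155, 149, 144] halfw px 1.0 3.1
t -15 [ 1.   -0.02] [54, 57, 65, 76, 86, 92, 94, 96, 98, 102, 118, 148, 177, 188, 187, 184, 182, 175, 165, 159, 158, 157, 157, 157, 157, 157, 157, 153, 145] halfw px 1.0 3.2
t -5 [ 1.   -0.02] [54, 53, 53, 56, 67, 86, 101, 103, 101, 99, 110, 138, 168, 179, 178, 178, 182, 181, 172, 162, 157, 156, 155, 154, 153, 151, 150, 147, 142] halfw px 1.0 3.2
```

From the profile measurements, the pin sits about 3 mm lower in the grip and 0.5 mm to −y of nominal. I'll correct for that and approach the hole.

```bash
python3 -c "
from pre import *
o=(42,.5,42)
print(pin_in_clevis(o));plan(target(70,o),0,v=12)"
```

```text
(array([109.5519,  -0.1425,  -4.173 ]), array([-0.0124, -0.0077,  0.0072]))
4 [([0, -10, -1], 0.0), ([0, -10, -1], 0.0), ([0, -10, -1], 0.0), ([0, -10, -1], 0.0)] -> [640.8 -68.9 188.9]
```

Request:
{"api": "step_arm", "payload": {
  "motion": [
    {"claw": 15,"delta_pos": [0,-10,-1],"turn": 0},
    {"claw": 15,"delta_pos": [0,-10,-1],"turn": 0},
    {"claw": 15,"delta_pos": [0,-10,-1],"turn": 0},
    {"claw": 15,"delta_pos": [0,-10,-1],"turn": 0},
    {"claw": 15,"delta_pos": [0,0,0],"turn": 0},
    {"claw": 15,"delta_pos": [0,0,0],"turn": 0},
    {"claw": 15,"delta_pos": [0,0,0],"turn": 0}
  ]
}}

```text
clock: 19.22
eef_pos: [638.7, -69.0, 187.3]
tcp_rot: [2.613, 0.014, 1.642]
contact_force: [-0.1, -0.3, -5.2]
opening: 0.305
grasp_force: 71.8
```

```bash
python3 - <<'E'
from sil import *
from pre import *
o_=(42,.5,42)
S,R,q,C,Rp=state();print(S["clock"],pin_in_clevis(o_),S["contact_force"])
o=S["eef_pos"]-49*R[:,2]-Rp@np.array(o_)
for n in ("wrist","scene"):
    f=grab_frame(n);g=cv2.GaussianBlur(f["img"],(0,0),.7).mean(2).astype(np.float32)
    for xx in (-50,-35,-20,-8):
        c=proj(f,o+Rp@[xx,0,0])[0];d=proj(f,o+Rp@[xx+5,0,0])[0]-c;d/=np.linalg.norm(d);nr=np.array([-d[1],d[0]])
        k=np.arange(-14,14.1,.25);pp=(c+k[:,None]*nr).astype(np.float32)
        v=np.abs(np.gradient(cv2.remap(g,pp[:,0][None],pp[:,1][None],1)[0]))
        h=max(np.linalg.norm(proj(f,o+Rp@[xx,a,b])[0]-c) for a,b in((7,0),(0,7)))
        pk=[k[i] for i in range(1,len(k)-1) if v[i]>=v[i-1] and v[i]>v[i+1] and v[i]>2]
        print(n,xx,"half",h.round(1),"edges",np.round(pk,1))
E
```

```text
19.2167 (array([66.9176, -0.349 , -0.7373]), array([-0.0122, -0.005 ,  0.0064])) [-0.1117 -0.2646 -5.2253]
wrist -50 half 12.2 edges [-9.2 -8.2 13.5]
wrist -35 half 12.2 edges [-9.2 -8.2 13.8]
wrist -20 half 12.2 edges [-10.2  -8.2  12.5  13.8]
wrist -8 half 12.2 edges [-10.2  -9.2  13.5]
scene -50 half 3.0 edges [-11.    0.    1.    3.8]
scene -35 half 3.0 edges [-10.   -9.   -7.2  -6.5  -3.2  -0.2   1.    4. ]
scene -20 half 3.1 edges [-12.2 -11.5 -10.2  -8.2  -5.2  -4.2  -3.5  -2.2  -1.2   8.    8.8]
scene -8 half 3.1 edges [-6.2 -3.2 -0.2  6.5 10.  11.  11.8 13. ]
```

Request:
{"api": "step_arm", "payload": {
  "motion": [
    {"claw": 15,"delta_pos": [1,-4,-1],"turn": 0},
    {"claw": 15,"delta_pos": [0,-5,0],"turn": 0},
    {"claw": 15,"delta_pos": [0,-5,0],"turn": 0},
    {"claw": 15,"delta_pos": [0,0,0],"turn": 0}
  ]
}}

```text
clock: 19.65
eef_pos: [623.9, -68.6, 179.3]
tcp_rot: [2.616, 0.013, 1.643]
contact_force: [-1.0, 1.2, -5.6]
opening: 0.308
grasp_force: 71.7
```

```bash
python3 -c "
from pre import *
S,R,q,C,Rp=state();print(pin_in_clevis((42,1.2,42)),C.T@S['contact_force'],S['wrist_torque'])"
```

```text
(array([50.2434,  0.467 , -0.1346]), array([-0.0111, -0.0016,  0.0064])) [-3.5767  1.2698 -4.4571] [ 0.0008  0.7054 -0.0406]
```

The nose is in the entry hole with no contact force. Continuing in.

Request:
{"api": "step_arm", "payload": {
  "motion": [
    {"claw": 15,"delta_pos": [0,-5,0],"turn": 0},
    {"claw": 15,"delta_pos": [0,-5,0],"turn": 0},
    {"claw": 15,"delta_pos": [0,-5,0],"turn": 0},
    {"claw": 15,"delta_pos": [0,0,0],"turn": 0}
  ]
}}

```text
clock: 19.98
eef_pos: [611.1, -69.7, 171.9]
tcp_rot: [2.616, 0.013, 1.643]
contact_force: [-1.0, -0.3, -4.8]
opening: 0.311
grasp_force: 71.7
```

```bash
python3 -c "
from pre import *
S,R,q,C,Rp=state();print(pin_in_clevis((42,1.2,42)),C.T@S['contact_force'],S['wrist_torque'],S['opening']*85.4)"
```

```text
(array([35.3804,  0.2965, -0.1385]), array([-0.0112, -0.0019,  0.0063])) [-3.2467 -0.2247 -3.6752] [-0.0078  0.696   0.0172] 26.548453589530617
```

Request:
{"api": "step_arm", "payload": {
  "motion": [
    {"claw": 15,"delta_pos": [0,-5,0],"turn": 0},
    {"claw": 15,"delta_pos": [0,-5,0],"turn": 0},
    {"claw": 15,"delta_pos": [0,-5,0],"turn": 0},
    {"claw": 15,"delta_pos": [0,-5,0],"turn": 0},
    {"claw": 15,"delta_pos": [0,0,0],"turn": 0}
  ]
}}

```text
clock: 20.4
eef_pos: [594.1, -71.0, 162.0]
tcp_rot: [2.616, 0.013, 1.643]
contact_force: [-0.9, 1.6, -4.5]
opening: 0.306
grasp_force: 72.0
```

```bash
python3 -c "
from pre import *
S,R,q,C,Rp=state();print(pin_in_clevis((42,1.2,42)),C.T@S['contact_force'],S['wrist_torque'],S['opening']*85.4)"
```

```text
(array([15.6406,  0.213 , -0.1184]), array([-0.0112, -0.0022,  0.0063])) [-2.9125  1.6839 -3.5543] [0.2392 0.9864 0.0169] 26.090840244220303
```

Request:
{"api": "step_arm", "payload": {
  "motion": [
    {"claw": 15,"delta_pos": [0,-5,0],"turn": 0},
    {"claw": 15,"delta_pos": [0,-5,0],"turn": 0},
    {"claw": 15,"delta_pos": [0,-4,0],"turn": 0},
    {"claw": 15,"delta_pos": [0,0,0],"turn": 0}
  ]
}}

```text
clock: 20.73
eef_pos: [583.0, -71.9, 156.0]
tcp_rot: [2.614, 0.013, 1.643]
contact_force: [-1.7, 3.6, -0.3]
opening: 0.306
grasp_force: 72.5
```

```bash
python3 -c "
from pre import *
S,R,q,C,Rp=state();print(pin_in_clevis((42,1.2,42)),C.T@S['contact_force'],S['wrist_torque'],S['opening']*85.4)"
```

```text
(array([2.9533, 0.1342, 0.0859]), array([-0.0113, -0.0041,  0.0063])) [-1.4151  3.735   0.4185] [0.7312 0.8291 0.2237] 26.138476811078945
```

Push on in small steps until the shoulder seats.

Request:
{"api": "step_arm", "payload": {
  "motion": [
    {"claw": 15,"delta_pos": [0,-2,0],"turn": 0},
    {"claw": 15,"delta_pos": [0,-2,0],"turn": 0},
    {"claw": 15,"delta_pos": [0,0,0],"turn": 0}
  ]
}}

```text
clock: 20.98
eef_pos: [581.4, -72.3, 155.4]
tcp_rot: [2.611, 0.013, 1.642]
contact_force: [1.1, 8.0, 2.8]
opening: 0.306
grasp_force: 71.8
```

```bash
python3 -c "
from pre import *
S,R,q,C,Rp=state();print(pin_in_clevis((42,1.2,42)),C.T@S['contact_force'],S['wrist_torque'],S['opening']*85.4)"
```

```text
(array([ 1.2751, -0.1647,  0.2379]), array([-0.012 , -0.0073,  0.006 ])) [2.862  7.9265 1.5888] [ 1.5052 -0.2039  0.4958] 26.166403966039695
```

Request:
{"api": "step_arm", "payload": {
  "motion": [
    {"claw": 15,"delta_pos": [1,-2,0],"turn": 0},
    {"claw": 15,"delta_pos": [0,-2,0],"turn": 0},
    {"claw": 15,"delta_pos": [0,0,0],"turn": 0},
    {"claw": 15,"delta_pos": [0,0,0],"turn": 0}
  ]
}}

```text
clock: 21.32
eef_pos: [581.0, -72.3, 155.7]
tcp_rot: [2.605, 0.015, 1.641]
contact_force: [8.6, 9.4, 5.1]
opening: 0.311
grasp_force: 70.8
```

```bash
python3 -c "
from pre import *
S,R,q,C,Rp=state();print(pin_in_clevis((42,1.2,42)),C.T@S['contact_force'],S['wrist_torque'],S['opening']*85.4)"
```

```text
(array([ 1.0372, -0.1426,  0.4495]), array([-0.0142, -0.013 ,  0.0064])) [10.5032  8.7446 -0.2231] [ 1.7044 -1.8041  0.618 ] 26.567682180426946
```

Request:
{"api": "step_arm", "payload": {
  "motion": [
    {"claw": 15,"delta_pos": [1,-4,0],"turn": 0},
    {"claw": 15,"delta_pos": [0,-4,0],"turn": 0},
    {"claw": 15,"delta_pos": [0,0,0],"turn": 0},
    {"claw": 15,"delta_pos": [0,0,0],"turn": 0}
  ]
}}

```text
clock: 21.65
eef_pos: [579.8, -73.3, 156.4]
tcp_rot: [2.594, 0.019, 1.639]
contact_force: [20.6, 11.9, 14.9]
opening: 0.307
grasp_force: 70.7
```

```bash
python3 -c "
from pre import *
S,R,q,C,Rp=state();print(pin_in_clevis((42,1.2,42)),C.T@S['contact_force'],S['wrist_torque'],S['opening']*85.4)"
```

```text
(array([ 0.2461, -1.0813,  1.2589]), array([-0.0184, -0.0244,  0.0066])) [25.9253 10.4052  2.1928] [ 2.0993 -4.3409  0.9096] 26.23302227848467
```

The pin is seated: 28 N of push with no further motion. I'll release by opening part-way and holding.

Request:
{"api": "step_arm", "payload": {
  "motion": [
    {"claw": 35,"delta_pos": [0,0,0],"turn": 0},
    {"claw": 40,"delta_pos": [0,0,0],"turn": 0},
    {"claw": 45,"delta_pos": [0,0,0],"turn": 0},
    {"claw": 48,"delta_pos": [0,0,0],"turn": 0},
    {"claw": 48,"delta_pos": [0,0,0],"turn": 0}
  ]
}}

```text
clock: 22.07
eef_pos: [573.1, -72.8, 150.7]
tcp_rot: [2.607, 0.017, 1.641]
contact_force: [6.6, -1.0, 1.1]
opening: 0.562
grasp_force: 3.3
```

```bash
python3 -c "
from pre import *
S,R,q,C,Rp=state();print(S['eef_pos'],pin_in_clevis((42,1.2,42)),C.T@S['contact_force'],S['wrist_torque'],S['opening']*85.4)"
```

```text
[573.1041 -72.8021 150.6847] (array([-8.312 , -0.0992,  0.1859]), array([-0.0153, -0.0113,  0.0071])) [ 6.2231 -1.4852 -2.2702] [-0.0341 -0.7424 -0.0821] 47.97055029720633
```

The rear pad is still leaning on the button, because the arm sprang forward 8 mm. I'll centre up before withdrawing.

Request:
{"api": "step_arm", "payload": {
  "motion": [
    {"claw": 48,"delta_pos": [0,5,0],"turn": 0},
    {"claw": 48,"delta_pos": [0,5,0],"turn": 0},
    {"claw": 48,"delta_pos": [0,0,0],"turn": 0},
    {"claw": 48,"delta_pos": [0,0,0],"turn": 0}
  ]
}}

```text
clock: 22.4
eef_pos: [579.3, -70.9, 153.8]
tcp_rot: [2.612, 0.014, 1.643]
contact_force: [2.5, -0.2, 3.4]
opening: 0.563
grasp_force: 2.1
```

```bash
python3 -c "
from pre import *
S,R,q,C,Rp=state();print(S['eef_pos'],pin_in_clevis((42,1.2,42)),C.T@S['contact_force'],S['wrist_torque'],S['opening']*85.4,S['grasp_force'])"
```

```text
[579.3134 -70.9204 153.8372] (array([-1.2212,  1.3155, -0.0382]), array([-0.0126, -0.0062,  0.007 ])) [ 3.8408 -0.3644  1.7126] [ 0.0263 -0.4656  0.0592] 48.09711698630924 2.114230692386627
```

Request:
{"api": "step_arm", "payload": {
  "motion": [
    {"claw": 48,"delta_pos": [0,3,0],"turn": 0},
    {"claw": 48,"delta_pos": [0,0,0],"turn": 0},
    {"claw": 48,"delta_pos": [0,0,0],"turn": 0}
  ]
}}

```text
clock: 22.65
eef_pos: [580.9, -70.4, 154.5]
tcp_rot: [2.614, 0.014, 1.643]
contact_force: [2.0, -0.2, 2.5]
opening: 0.563
grasp_force: 1.7
```

```bash
python3 -c "
from pre import *
S,R,q,C,Rp=state();print(S['eef_pos'],pin_in_clevis((42,1.2,42)),C.T@S['contact_force'],S['wrist_torque'],S['opening']*85.4,S['grasp_force'])"
```

```text
[580.8821 -70.4147 154.4967] (array([ 0.5077,  1.7164, -0.1873]), array([-0.0119, -0.0043,  0.0067])) [ 2.8966 -0.3877  1.1578] [ 0.0446 -0.347   0.0417] 48.05311222213021 1.6752241551876068
```

Request:
{"api": "step_arm", "payload": {
  "motion": [
    {"claw": 48,"delta_pos": [0,4,0],"turn": 0},
    {"claw": 48,"delta_pos": [0,0,0],"turn": 0},
    {"claw": 48,"delta_pos": [0,0,0],"turn": 0}
  ]
}}

```text
clock: 22.9
eef_pos: [583.6, -69.9, 155.8]
tcp_rot: [2.616, 0.013, 1.643]
contact_force: [-0.2, -0.5, 0.7]
opening: 0.563
grasp_force: 0.0
```

```bash
python3 -c "
from pre import *
S,R,q,C,Rp=state();print(S['eef_pos'],pin_in_clevis((42,1.2,42)),C.T@S['contact_force'],S['wrist_torque'],S['opening']*85.4,S['grasp_force'])"
```

```text
[583.5747 -69.8972 155.8227] (array([ 3.5409,  2.0362, -0.327 ]), array([-0.0112, -0.0025,  0.0067])) [ 0.1587 -0.5182  0.7631] [-0.0195  0.2462  0.0548] 48.114757760969916 0.0
```

The fingers are now free. I'll check the lock by feel: the front pad draws gently on the head, and if locked the pin stops within 3 mm of play.

Request:
{"api": "step_arm", "payload": {
  "motion": [
    {"claw": 48,"delta_pos": [0,3,0],"turn": 0},
    {"claw": 48,"delta_pos": [0,2,0],"turn": 0},
    {"claw": 48,"delta_pos": [0,0,0],"turn": 0}
  ]
}}

```text
clock: 23.15
eef_pos: [588.8, -69.8, 159.1]
tcp_rot: [2.614, 0.014, 1.643]
contact_force: [0.3, 0.0, -0.4]
opening: 0.564
grasp_force: 0.0
```

Request:
{"api": "step_arm", "payload": {
  "motion": [
    {"claw": 48,"delta_pos": [0,2,0],"turn": 0},
    {"claw": 48,"delta_pos": [0,0,0],"turn": 0}
  ]
}}

```text
clock: 23.32
eef_pos: [590.4, -69.6, 160.0]
tcp_rot: [2.614, 0.014, 1.643]
contact_force: [-0.7, -0.7, 0.5]
opening: 0.563
grasp_force: 0.0
```

Request:
{"api": "step_arm", "payload": {
  "motion": [
    {"claw": 48,"delta_pos": [0,2,0],"turn": 0},
    {"claw": 48,"delta_pos": [0,0,0],"turn": 0}
  ]
}}

```text
clock: 23.48
eef_pos: [591.9, -69.4, 160.9]
tcp_rot: [2.614, 0.013, 1.643]
contact_force: [-0.5, 0.1, -0.0]
opening: 0.559
grasp_force: 0.0
```

Request:
{"api": "step_arm", "payload": {
  "motion": [
    {"claw": 48,"delta_pos": [0,2,0],"turn": 0},
    {"claw": 48,"delta_pos": [0,0,0],"turn": 0}
  ]
}}

```text
clock: 23.65
eef_pos: [592.5, -69.0, 160.9]
tcp_rot: [2.617, 0.013, 1.643]
contact_force: [-3.2, -0.4, -2.7]
opening: 0.562
grasp_force: 2.0
```

```bash
python3 -c "
from pre import *
S,R,q,C,Rp=state();print(S['eef_pos'],pin_in_clevis((42,1.2,42)),C.T@S['contact_force'],S['wrist_torque'],S['opening']*85.4,S['grasp_force'])"
```

```text
[592.4692 -69.0356 160.8839] (array([13.817 ,  2.2569, -0.3557]), array([-0.0109, -0.0012,  0.0066])) [-4.1429 -0.1681 -0.7635] [-0.107   0.9436 -0.0268] 47.981168543291375 2.0149129000492394
```

Request:
{"api": "step_arm", "payload": {
  "motion": [
    {"claw": 48,"delta_pos": [0,2,0],"turn": 0},
    {"claw": 48,"delta_pos": [0,2,0],"turn": 0},
    {"claw": 48,"delta_pos": [0,0,0],"turn": 0}
  ]
}}

```text
clock: 23.9
eef_pos: [594.4, -68.4, 161.6]
tcp_rot: [2.62, 0.012, 1.644]
contact_force: [-6.7, -0.6, -6.7]
opening: 0.566
grasp_force: 4.3
```

```bash
python3 -c "
from pre import *
S,R,q,C,Rp=state();print(S['eef_pos'],pin_in_clevis((42,1.2,42)),C.T@S['contact_force'],S['wrist_torque'],S['opening']*85.4,S['grasp_force'])"
```

```text
[594.4311 -68.4485 161.5907] (array([15.9238,  2.6943, -0.6122]), array([-0.0099,  0.0019,  0.0066])) [-9.1112 -0.1007 -2.4192] [-0.237   1.6978 -0.0822] 48.304862819927635 4.338236809708178
```

The force rises against a stop, so the pin is locked. Centring the fingers and withdrawing straight off.

Request:
{"api": "step_arm", "payload": {
  "motion": [
    {"claw": 48,"delta_pos": [0,-5,0],"turn": 0},
    {"claw": 48,"delta_pos": [0,-4,0],"turn": 0},
    {"claw": 48,"delta_pos": [0,0,0],"turn": 0},
    {"claw": 48,"delta_pos": [0,0,0],"turn": 0}
  ]
}}

```text
clock: 24.23
eef_pos: [589.9, -69.9, 160.0]
tcp_rot: [2.613, 0.014, 1.642]
contact_force: [0.4, -0.4, 0.5]
opening: 0.562
grasp_force: 0.0
```

Request:
{"api": "step_arm", "payload": {
  "motion": [
    {"claw": 48,"delta_pos": [-2,0,-8],"turn": 0},
    {"claw": 48,"delta_pos": [0,0,-12],"turn": 0},
    {"claw": 48,"delta_pos": [0,0,-20],"turn": 0},
    {"claw": 48,"delta_pos": [0,0,-30],"turn": 0},
    {"claw": 48,"delta_pos": [0,0,-40],"turn": 0},
    {"claw": 48,"delta_pos": [0,10,-40],"turn": 0},
    {"claw": 48,"delta_pos": [0,0,0],"turn": 0},
    {"claw": 48,"delta_pos": [0,0,0],"turn": 0}
  ]
}}

```text
clock: 24.9
eef_pos: [523.8, -75.4, 298.5]
tcp_rot: [2.607, 0.016, 1.642]
contact_force: [-0.4, -0.1, -0.3]
opening: 0.561
grasp_force: 0.0
```

```bash
python3 - <<'E'
from sil import *
import pickle
S=sense();print(S["clock"],S["eef_pos"],S["contact_force"],S["grasp_force"])
q=np.load("clevis.npy");C=Rc(q[3],q[4])
w=grab_frame("wrist");s=grab_frame("scene");t=grab_frame("top");pickle.dump((w,s,t),open("w9.pkl","wb"))
cv2.imwrite("pics/w9.png",w["img"][:,:,::-1])
VIS=PIN[:1]+PIN[3:]
for n,f in (("w",w),("s",s),("t",t)):
    g=cv2.GaussianBlur(f["img"],(0,0),.8).mean(2).astype(np.float32);gx=cv2.Sobel(g,5,1,0);gy=cv2.Sobel(g,5,0,1)
    out=[]
    for dx in np.arange(-4,13,1):
        m=sil(f,VIS,q[:3]+C@[dx,0,0],C).astype(np.float32);mx=cv2.Sobel(m,5,1,0);my=cv2.Sobel(m,5,0,1)
        out.append((abs(mx*gx+my*gy)).sum()/np.hypot(mx,my).sum())
    print(n,np.round(out,1))
E
```

```text
24.9 [523.77480542 -75.42571159 298.51924103] [-0.4024657  -0.12498346 -0.32177367] 0.0
w [70.4 83.5 94.5 87.5 79.3 81.1 82.8 80.4 78.2 77.9 82.2 78.2 68.6 63.5
 60.6 58.2 57.8]
s [58.5 62.6 65.4 68.3 71.2 73.8 74.5 73.8 73.2 72.  70.1 68.9 66.7 64.3
 62.1 60.7 59.3]
t [106.5 104.5 103.4 102.  101.1  99.2  95.5  90.5  86.2  79.8  74.4  70.9
  66.7  63.   60.2  56.6  54.1]
```

```bash
python3 -c "
from rig import *
print(sign_off())"
```

```text
the job is handed in; nothing more can be done
None
```

The job is handed in: the bar is down, the long pin is in the clevis and stopped against its lock when pulled, and the robot is clear; the short pin and bystanders weren't rechecked, and no verdict came back.

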